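Clear the pinning jig and register a frame rail

TASK

Take the green push block by its handle and sweep the three offcuts along the fence of the jig into its blue trough, without touching them with the fingers, then stand the block back on the bench. After that push the frame rail under the clear guard with the gripper until it lies flat on the bed with its long edge flush against the fence and its end fully home against the red end stop, and let go of it. Leave the other things on the bench where they are.

Things in the scene. Friction and masses are not known exactly. Their poses are not given: they have to be found in the camera images.
- jig: Fixed pinning jig. Origin at bench level below the fence's working face, mid-length of the bed. x points away from the robot, through the fence; y along the fence towards the red end stop; z up. Plywood bed: top at z=60 mm, x -190 to 0, y -140 to 140. Wooden fence: face at x=0, y -155 to 155. Red end stop: face at y=140, x -60 to 0. Both rise 24 mm above the bed.
- jig_corner (a point): Corner of the jig where bed top, fence face and end stop face meet: x=0, y=140, z=60 mm in the jig's frame.
- jig_guard (a point): Middle of the lower front edge (yellow lip) of the clear guard roofing the fence side, fixed on two posts behind the fence. Underside 95 mm above the bed, x -45 to 44, y -150 to 150 in the jig's frame, about 10 mm thick. A gripper pointing straight down cannot get its body under it; tilted 30 to 40 degrees, fingers pointing forward (jig x) and down, it can. Before the lip the bed is open above.
- jig_trough (a point): Centre of the floor of the blue scrap trough at the jig's open end (-y). Inside: x -144 to 14, y -265 to -140 mm, floor at z=6 in the jig's frame; outer walls to z=50. Pieces pushed over the bed's edge at y=-140 drop in.
- rail: Loose picture-frame rail, brown wood with a brass stripe, 180 mm along its y, 56 mm along its x, 28 mm thick, about 0.2 kg. Origin at the centre of its underside. It starts lying askew on the front part of the jig's bed, y roughly along the fence. When registered its origin is at x=-28, y=50, z=60 mm in the jig's frame.
- offcut0: Loose wooden offcut block, dark brown, 60 x 28 x 20 mm along its x, y, z, about 30 g; origin at its centre. Starts flat on the bed, next to the fence under the guard.
- offcut1: Loose wooden offcut block, mid brown, 60 x 28 x 20 mm along its x, y, z, about 30 g; origin at its centre. Starts flat on the bed, next to the fence under the guard.
- offcut2: Loose wooden offcut block, white painted, 60 x 28 x 20 mm along its x, y, z, about 30 g; origin at its centre. Starts flat on the bed, next to the fence under the guard.
- push_block: Loose push block, 0.25 kg, standing on the bench. Green head with black sole, 70 x 36 x 36 mm (x, y, z), origin at the centre of its underside. A flat-sided pale wooden handle, 18 mm thick (y), 26 wide, rises from the head's top, leaning back 30 degrees from vertical towards -x, to 114 mm above the sole. Grip it across y, the tool tilted 30 degrees along the handle.
- push_block_grip (a point): Point on the handle's centre line to grip: 42.5 mm behind (-x) the head's centre and 83.6 mm above the sole.
- paint_tin: Bystander: round steel tin, 76 mm diameter, 90 mm high; origin under its centre.
- glue: Bystander: white bottle, 56 mm diameter, 150 mm high; origin under its centre.
- screwdriver: Bystander: screwdriver lying on the bench near the robot, along its x.
- sanding_block: Bystander: cork sanding block 112 x 62 x 36 mm near the robot; origin under its centre.
- g_clamp: Bystander: red clamp lying near the robot, about 160 x 60 x 14 mm.
- pin_box: Bystander: open cardboard box 80 x 100 x 45 mm; origin under its centre.
Things that resemble listed ones, but are neither listed nor needed, are in the scene too. Leave any orange or turquoise look-alike of the offcut2 alone.

How it is judged:
By the outcome, as a careful person would: the job done as asked, in the order asked, and still so for the second after the job is handed in, with the robot touching nothing.
It also fails if it takes over 72 s, if anything falls off the work surface, if the arm or the gripper's body presses on something with over 40 N, if the wrist force passes 120 N, or if a joint passes its speed limit or range.

ROBOT

A 7-joint arm with a two-finger parallel gripper is mounted at the origin on the work surface. World frame = base frame: x ahead of the robot, y to its left, z up, the work surface at z = 0. Lengths are in m, angles in rad, forces in N, time in s.
With the tool pointing down it reaches from about 0.35 to 0.9 m from the base axis. Payload 8.1 kg.
Tool frame: the origin (TCP) lies midway between the tips of the shut fingers; the grasp point (between the pads) lies 19 mm behind it; z points along the fingers, y is the line along which they close (so a half turn about z gives the same grasp; the last joint's range is limited). The gripper opens to 92 mm and grips with 3 to 60 N. Pads are 19 mm wide; open, the fingers measure 130 mm over their backs; the gripper's body (75 mm by 190 mm) begins 47 mm behind the grasp point.
Start: joints at [-1.264, 0.434, 0.025, 1.573, -0.012, 1.134, -0.075], TCP at [0.249, 0.573, 0.194] pointing down, gripper open.
Joint ranges: [-2.62, 2.62], [-0.44, 2.09], [-1.27, 1.32], [0.08, 2.57], [-1.32, 4.46], [0.12, 2], [-2.74, 2.74]. Speed limits (rad/s): [2.22, 2.22, 3.01, 3.01, 3.14, 3.14, 3.14].

INTERFACE

Orientations are given as a rotation vector (axis times angle).
In Python, from cell import observe, cams, job gives the robot as it stands. The module is installed in compiled form; this text tells all that it offers.
- The arm moves only by the tool step_arm, never from a script. Its argument "steps" is a list of rows, each a list of 6 numbers: the shift along the world's x, y, z in mm, then the turn, a rotation vector about the world's x, y, z in rad. In form: [[dx, dy, dz, rx, ry, rz], ...]. A call has 1 to 20 rows; each row shifts and turns the commanded pose from where the row before left it; what a row does not reach is not made up. A row lasts 1/12 s, in which the tool goes at most 41.7 mm and 7.16 degrees, less where a joint would pass 70% of its speed; a pose out of reach is approached as far as the arm can. A call with a gripper value outside its range is refused whole. "gripper" is the opening, from 0 (shut) to 1 (fully open), set as the call begins (left out, the last holds). The fingers move at their own pace and stop on an object; "force" is the grip in N (left out, the last holds). Time passes only in rows, so rows that do not move let the fingers close. It gives the time, the measured TCP pose, the force, the opening and the grip force at its end, in the units of the state.
- observe(): the state, without advancing time (a new reading comes with each control period).
- cams.get_image(name): name is "scene" or "top" or "wrist"; returns the picture (384x512x3 uint8, red, green, blue); there is no depth.
- cams.get_calibration(name): a dict with "fov_y" (degrees; the focal length in pixels is half the picture's height over the tangent of half this angle, whatever the lens; pixels are square), "cx", "cy" (the principal point, pixels), "world_to_cam" (4x4, takes a point from world to camera coordinates). Camera axes: x right, y up, looking along -z (the intrinsics and any distortion apply to the point x, -y, -z); pixel columns grow to the right and rows downward; lengths in m; the calibration is good to about 2 mm. A picture is of the moment at which its call begins: read the wrist's pose just before it. get_calibration takes no time and is no camera call; for the wrist camera it gives the pose at the moment of the call.
- job.sign_off(): hands the job in; it is judged then, once.
The state is a dict: "clock": time; "joints": joint angles; "dq": joint speeds; "joint_efforts": joint torques, N m; "position": TCP position; "ee_rot": TCP orientation; "force": force on the tool from outside, world axes, zero at the start; "ft_torque": the same for the moment, N m; "width": opening from 0.0 (shut) to 1.0 (fully open); "gripper_force": force on a finger pad.
Only numpy, scipy, OpenCV 4.12 (cv2) and the standard library are available. Lean on these libraries where they do the work, as an engineer would, in place of code of your own. Each camera call takes 0.05 s, during which the arm holds its last target. There are 200 camera calls.

## Working session

There is one attempt and no reset: what is moved stays moved. The work goes in short steps, Python scripts to look and compute and a tool call to move; the robot and the scene stay as the last step left them, time stands still between calls to the robot, and variables do not carry over. Pictures are saved under pics/ and viewed, at most 10 in all, crops included, and the job is handed in when it is done.

Besides the shell and the picture viewer there is one more tool, called after ">>>" by a JSON object that holds its "op" and its "data", one argument or row to a line. step_arm: Moves the arm, as the interface text tells. Its arguments: {"type":"object","properties":{"steps":{"type":"array","items":{"type":"array","items":{"type":"number"}}},"gripper":{"type":"number"},"force":{"type":"number"}},"required":["steps"]}

```bash
mkdir -p pics
python3 - <<'E'
from cell import observe,cams
import cv2,numpy as np
s=observe();print({k:np.round(v,3).tolist() for k,v in s.items()})
for n in("scene","top"):
    cv2.imwrite(f"pics/{n}0.png",cams.get_image(n)[:,:,::-1])
    c=cams.get_calibration(n);print(n,{k:np.round(v,4).tolist() if not isinstance(v,str) else v for k,v in c.items()})
a=[cv2.imread(f"pics/{n}0.png") for n in("scene","top")]
for n,i in zip(("scene","top"),a): cv2.imwrite(f"pics/{n}0b.png",cv2.resize(i,(800,600),interpolation=cv2.INTER_CUBIC))
E
```

```text
{'clock': 0.0, 'joints': [-1.264, 0.435, 0.025, 1.574, -0.012, 1.134, -0.075], 'dq': [-0.001, -0.0, -0.002, -0.001, -0.003, -0.0, 0.001], 'joint_efforts': [-0.001, -66.787, 0.984, -31.443, -0.061, 0.044, 0.0], 'position': [0.249, 0.573, 0.193], 'ee_rot': [-0.639, -3.076, 0.002], 'force': [-0.089, 0.16, 0.069], 'ft_torque': [-0.0, -0.045, 0.031], 'gripper_force': 0.0, 'width': 0.996}
scene {'fov_y': 56.8196, 'cx': 250.4709, 'cy': 186.9531, 'world_to_cam': [[-0.1855, 0.9826, 0.0105, 0.0895], [-0.773, -0.1525, 0.6158, 0.3722], [0.6067, 0.1061, 0.7878, -1.5058], [0.0, 0.0, 0.0, 1.0]]}
top {'fov_y': 43.6288, 'cx': 251.0324, 'cy': 192.8819, 'world_to_cam': [[0.0046, -0.9999, -0.0089, 0.017], [0.9901, 0.0033, 0.1402, -0.5835], [-0.1401, -0.0095, 0.9901, -1.2514], [0.0, 0.0, 0.0, 1.0]]}
```

View pics/scene0b.png

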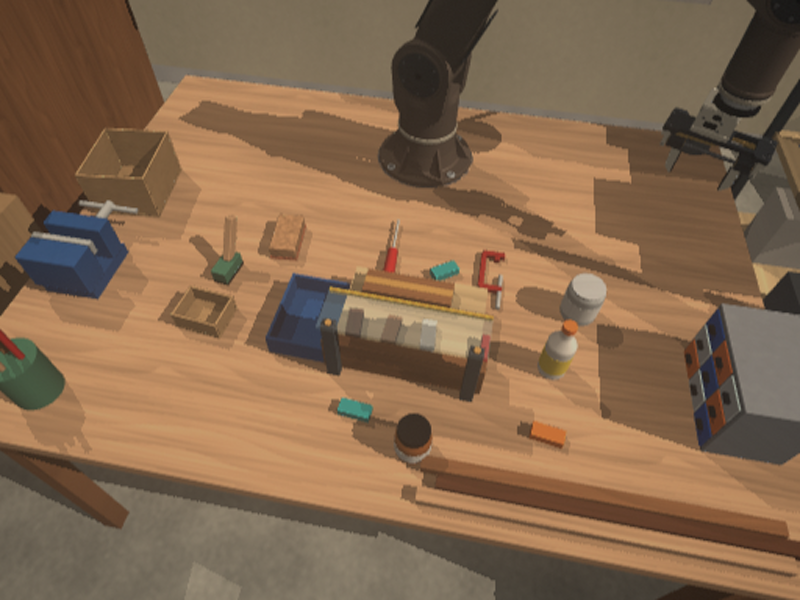

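View pics/top0b.png

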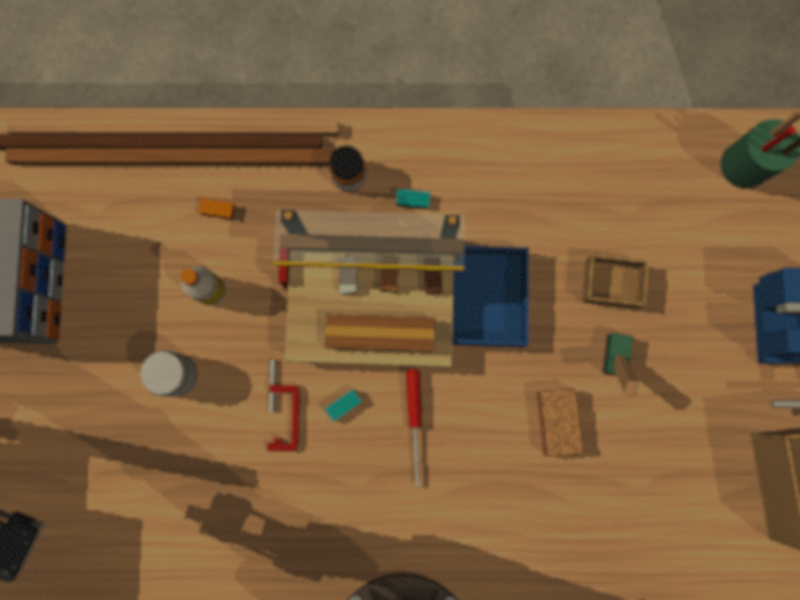

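Top view (800×600 px): jig bed about (287–452, 250–366), yellow lip (275–463, 266), and blue trough (455–528, 247–347). The rail is at (380, 332). The push block's green head is at (618, 354), with the handle leaning to (630, 385).

There are four offcut2 candidates:
- white (347, 275), on the bed under the guard
- turquoise (413, 198)
- turquoise (344, 405)
- orange (216, 208)

Only the white one is painted white and on the bed, so it is offcut2. I'll confirm that in an enlarged crop.

```bash
cat > h.py <<'E'
import numpy as np,cv2
from cell import cams,observe
from scipy.spatial.transform import Rotation as R
def ray(cal,uv):
    f=192/np.tan(np.radians(cal["fov_y"])/2);T=np.array(cal["world_to_cam"])
    uv=np.atleast_2d(uv).astype(float)
    d=np.c_[(uv[:,0]-cal["cx"])/f,-(uv[:,1]-cal["cy"])/f,-np.ones(len(uv))]
    return -T[:3,:3].T@T[:3,3], d@T[:3,:3]
def onz(cal,uv,z):
    o,d=ray(cal,uv);return o+d*((z-o[2])/d[:,2])[:,None]
def proj(cal,P):
    f=192/np.tan(np.radians(cal["fov_y"])/2);T=np.array(cal["world_to_cam"])
    p=np.atleast_2d(P)@T[:3,:3].T+T[:3,3]
    return np.c_[cal["cx"]+f*p[:,0]/-p[:,2],cal["cy"]-f*p[:,1]/-p[:,2]]
def blobs(im,lo,hi,amin=20):
    m=cv2.inRange(cv2.cvtColor(im,cv2.COLOR_RGB2HSV),lo,hi)
    c,_=cv2.findContours(m,cv2.RETR_EXTERNAL,cv2.CHAIN_APPROX_NONE)
    return [x for x in sorted(c,key=cv2.contourArea,reverse=True) if cv2.contourArea(x)>=amin]
E
python3 - <<'E'
from h import *
im=cv2.imread("pics/top0.png");rgb=im[:,:,::-1].copy();cal=cams.get_calibration("top")
cv2.imwrite("pics/crop1.png",cv2.resize(im[125:245,170:420],(800,384),interpolation=cv2.INTER_CUBIC))
for nm,lo,hi in(("yellow",(22,150,120),(32,255,255)),("green",(65,80,30),(88,255,160)),("blue",(105,100,40),(125,255,255)),("red",(0,170,60),(6,255,255))):
    for c in blobs(rgb,lo,hi)[:5]:
        r=cv2.minAreaRect(c);b=cv2.boxPoints(r);print(nm,cv2.contourArea(c),np.round(b,1).tolist())
        z=dict(yellow=.155,green=.036,blue=.05,red=.084)[nm];print("   ",np.round(onz(cal,b,z)[:,:2],4).tolist())
sc=cv2.imread("pics/scene0.png")[:,:,::-1].copy();cs=cams.get_calibration("scene")
for c in blobs(sc,(22,150,120),(32,255,255))[:2]+blobs(sc,(65,80,30),(88,255,160))[:3]: print("sc",np.round(cv2.boxPoints(cv2.minAreaRect(c)),1).tolist())
E
```

```text
yellow 26.5 [[240.0, 169.0], [264.0, 169.0], [264.0, 171.0], [240.0, 171.0]]
    [[0.6268, 0.0458], [0.627, -0.0136], [0.622, -0.0136], [0.6218, 0.0457]]
green 751.0 [[457.1000061035156, 99.5999984741211], [493.29998779296875, 75.5], [510.1000061035156, 100.5999984741211], [473.79998779296875, 124.80000305175781]]
    [[0.847, -0.5505], [0.9172, -0.655], [0.8444, -0.6964], [0.7753, -0.5924]]
green 186.0 [[207.60000610351562, 260.8999938964844], [225.60000610351562, 248.89999389648438], [231.0, 257.0], [213.0, 269.0]]
    [[0.4013, 0.1338], [0.4332, 0.0863], [0.4119, 0.0718], [0.3802, 0.1191]]
green 179.5 [[253.1999969482422, 130.60000610351562], [254.10000610351562, 120.4000015258789], [274.79998779296875, 122.30000305175781], [273.8999938964844, 132.39999389648438]]
    [[0.7576, 0.0141], [0.7866, 0.0117], [0.7814, -0.0454], [0.7524, -0.0428]]
green 121.0 [[387.1000061035156, 236.60000610351562], [390.20001220703125, 214.3000030517578], [403.0, 216.10000610351562], [399.79998779296875, 238.39999389648438]]
    [[0.4677, -0.3436], [0.5273, -0.3542], [0.5225, -0.3881], [0.463, -0.3773
[... 1460 characters left out ...]
, 0.17], [0.3334, 0.1731]]
red 61.5 [[486.20001220703125, 92.0999984741211], [506.20001220703125, 79.69999694824219], [508.79998779296875, 83.9000015258789], [488.79998779296875, 96.30000305175781]]
    [[0.8513, -0.6083], [0.8862, -0.6638], [0.8744, -0.67], [0.8396, -0.6146]]
red 41.0 [[178.0, 171.0], [183.0, 171.0], [183.0, 181.0], [178.0, 181.0]]
    [[0.6347, 0.2109], [0.6348, 0.1977], [0.6082, 0.1971], [0.6081, 0.2102]]
sc [[215.5, 262.70001220703125], [217.89999389648438, 254.10000610351562], [238.1999969482422, 259.6000061035156], [235.8000030517578, 268.20001220703125]]
sc [[275.5, 171.5], [291.3999938964844, 166.1999969482422], [294.0, 174.0], [278.1000061035156, 179.3000030517578]]
```

View pics/crop1.png

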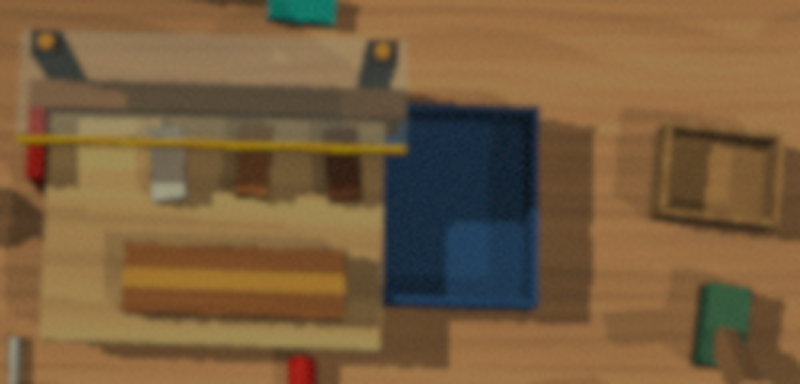

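The crop shows the white offcut at (168, 165), mid-brown at (252, 165) and dark at (343, 165), all by the fence under the guard. The push block's green head is at (722, 322). The offcut choice is confirmed. Next I'll work out the exact poses.

Run:
```python
from h import *
from scipy.optimize import least_squares
im={n:cv2.imread(f"pics/{n}0.png")[:,:,::-1].copy() for n in("top","scene")}
C={n:cams.get_calibration(n) for n in im}
print("cam",[np.round(ray(C[n],[0,0])[0],3) for n in C])
def line(n,box,lo,hi):
    x0,y0,x1,y1=box;m=cv2.inRange(cv2.cvtColor(im[n],cv2.COLOR_RGB2HSV)[y0:y1,x0:x1],lo,hi)
    v,u=np.nonzero(m);u=u+x0;v=v+y0
    p=np.polyfit(u,v,1);k=abs(np.polyval(p,u)-v)<2.5;p=np.polyfit(u[k],v[k],1)
    e=np.array([u[k].min(),u[k].max()]);return np.c_[e,np.polyval(p,e)],k.sum()
lt,a=line("top",(172,160,302,180),(21,120,90),(34,255,255));ls,b=line("scene",(205,178,320,210),(21,120,90),(34,255,255))
print(lt,a,ls,b)
w=onz(C["top"],lt,.158);print("lip top",w[:,:2].round(4));print("lip scene",onz(C["scene"],ls,.158)[:,:2].round(4), "in +y/-y order differs")
d=w[0]-w[1];yaw=np.arctan2(-d[0],d[1]);print("yaw deg",np.degrees(yaw),np.hypot(*d[:2]))
# bed corners, front, from crop
f=np.array([[40,338],[382,346]])/3.2+[170,125];print("bed front",onz(C["top"],f,.06)[:,:2].round(4))
# brass stripe / brown rail
g=cv2.cvtColor(im["top"],cv2.COLOR_RGB2HSV);print("rail/bed hsv",g[205,243],g[212,243],g[219,243],g[229,243],g[190,243])
f=np.array([[122,242],[347,252],[346,319],[122,313]])/3.2+[170,125];print("rail top c",onz(C["top"],f,.088)[:,:2].round(4).tolist())
# offcuts near ends (top z=.08) & push block
f=np.array([[168,183],[252,182],[343,185]])/3.2+[170,125];print("offc lowtop",onz(C["top"],f,.08)[:,:2].round(4).tolist())
for n,bx in(("top",(375,205,415,260)),("scene",(130,130,160,185))):
    x0,y0,x1,y1=bx;q=im[n][y0:y1,x0:x1];cv2.imwrite(f"pics/pb_{n}.png",cv2.resize(q[:,:,::-1],None,fx=10,fy=10,interpolation=cv2.INTER_CUBIC))
A=cv2.imread("pics/pb_top.png");B=cv2.imread("pics/pb_scene.png");h=550
cv2.imwrite("pics/pb.png",np.hstack([A[:h],B[:h]]))
```

```text
cam [array([0.402, 0.007, 1.321]), array([1.218, 0.129, 0.956])]
[[176.         168.77479773]
 [295.         171.06883904]] 306 [[211.         183.8652236 ]
 [312.         202.61249928]] 34
lip top [[ 0.6264  0.2038]
 [ 0.6215 -0.0898]]
lip scene [[ 0.6141 -0.0921]
 [ 0.6243  0.1982]] in +y/-y order differs
yaw deg -0.9581861389589128 0.29366648830339775
bed front [[ 0.4799  0.1989]
 [ 0.4745 -0.0819]]
rail/bed hsv [ 13 171 118] [ 18 183 159] [ 13 172 123] [ 21 122 157] [ 20 126 156]
rail top c [[0.5561, 0.13], [0.5486, -0.0522], [0.4944, -0.0512], [0.4985, 0.129]]
offc lowtop [[0.606, 0.0939], [0.607, 0.025], [0.6048, -0.0495]]
```

View pics/pb.png

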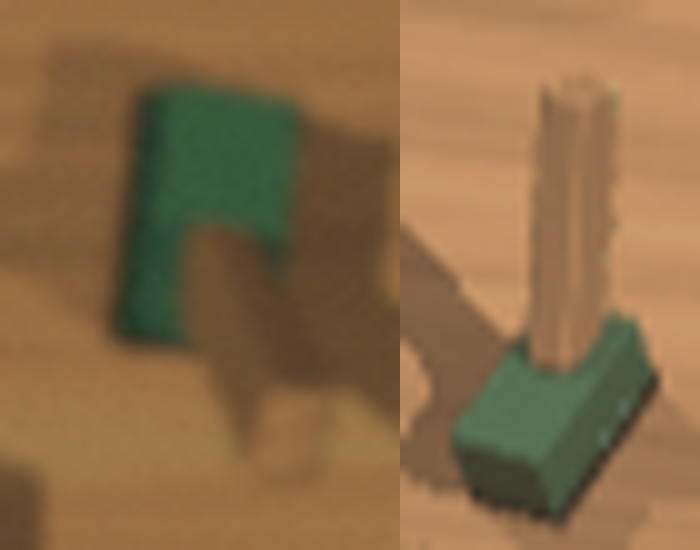

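The enlargement (10×, top view left, scene right) shows the green head with its front edge from (155, 88) to (298, 105). The flat handle leans back towards the robot, with its top at about (290, 430) in the top view and (582, 95) in the scene view.

Run:
```python
from h import *
C={n:cams.get_calibration(n) for n in("top","scene")}
o=np.array([375,205])
t=np.array([[158,88],[298,105],[132,342]])/10+o
w=onz(C["top"],t,.036);print("head top FL(+y),FR,BL",w[:,:2].round(4).tolist())
fx=w[0]-w[2];yy=w[0]-w[1];print("len",np.linalg.norm(fx),np.linalg.norm(yy),"yaw x",np.degrees(np.arctan2(fx[1],fx[0])),"yaw y",np.degrees(np.arctan2(-yy[0],yy[1])))
print("centre",((w[1]+w[2])/2)[:2])
# scene: bottom/top corners: near(front) face top edge (453,435)-(540,465) , (630,320)back
s=(np.array([[455,437],[540,465],[632,322]])-[400,0])/10+[130,130]
v=onz(C["scene"],s,.036);print("scene corners",v[:,:2].round(4).tolist(),"centre",((v[0]+v[2])/2)[:2])
a=ray(C["top"],np.array([[292,430]])/10+o);b=ray(C["scene"],np.array([[582-400,95]])/10+[130,130])
d1,d2=a[1][0],b[1][0];k=np.linalg.lstsq(np.c_[d1,-d2],b[0]-a[0],rcond=None)[0]
p,q=a[0]+k[0]*d1,b[0]+k[1]*d2;print("handle top tri",(p+q)/2,np.linalg.norm(p-q))
```

```text
head top FL(+y),FR,BL [[0.5287, -0.3558], [0.5243, -0.393], [0.4608, -0.3464]]
len 0.06855641047988165 0.03752106895879789 yaw x -7.846830706795694 yaw y -6.788739850143229
centre [ 0.49253042 -0.36973275]
scene corners [[0.5286, -0.3865], [0.5347, -0.354], [0.4675, -0.3464]] centre [ 0.49804561 -0.36647301]
handle top tri [ 0.43496622 -0.36239388  0.11136246] 0.004770159810320113
```

>>> {"op": "step_arm", "data": {
  "steps": [
    [10, -35, 2, 0, 0, 0.014],
    [10, -35, 2, 0, 0, 0.014],
    [10, -35, 2, 0, 0, 0.014],
    [10, -35, 2, 0, 0, 0.014],
    [10, -35, 2, 0, 0, 0.014],
    [10, -35, 2, 0, 0, 0.014],
    [10, -35, 2, 0, 0, 0.014],
    [10, -35, 2, 0, 0, 0.014],
    [10, -35, 2, 0, 0, 0.014],
    [10, -35, 2, 0, 0, 0.014],
    [6, -35, 0, 0, 0, 0.014],
    [6, -35, 0, 0, 0, 0.014],
    [6, -35, 0, 0, 0, 0.014],
    [6, -35, 0, 0, 0, 0.014],
    [6, -35, 0, 0, 0, 0.014],
    [6, -35, 0, 0, 0, 0.014],
    [6, -35, 0, 0, 0, 0.014],
    [6, -35, 0, 0, 0, 0.014],
    [6, -35, 0, 0, 0, 0.014],
    [6, -35, 0, 0, 0, 0.014]
  ],
  "gripper": 1,
  "force": 40
}}

```text
clock: 1.77
position: [0.4087, -0.1285, 0.2138]
ee_rot: [0.202, 3.135, 0.0]
force: [0.0, 0.9, 0.2]
width: 1.001
gripper_force: 0.0
```

>>> {"op": "step_arm", "data": {
  "steps": [
    [0, -23, -6, -0.0068, -0.0519, 0],
    [0, -23, -6, -0.0068, -0.0519, 0],
    [0, -23, -6, -0.0068, -0.0519, 0],
    [0, -23, -6, -0.0068, -0.0519, 0],
    [0, -23, -6, -0.0068, -0.0519, 0],
    [0, -23, -6, -0.0068, -0.0519, 0],
    [0, -23, -6, -0.0068, -0.0519, 0],
    [0, -23, -6, -0.0068, -0.0519, 0],
    [0, -23, -6, -0.0068, -0.0519, 0],
    [0, -23, -5, -0.0068, -0.0519, 0],
    [0, 0, 0, 0, 0, 0],
    [0, 0, 0, 0, 0, 0]
  ]
}}

```text
clock: 2.77
position: [0.4073, -0.314, 0.1631]
ee_rot: [0.176, 2.722, -0.038]
force: [0.2, -0.1, -0.1]
width: 0.998
gripper_force: 0.0
```

```bash
cat >> h.py <<'E'
def tgt(p,yaw,tilt):
    "rows' total (mm, rad) from the present pose to TCP p with tool yaw, tilt in deg"
    s=observe();Rt=R.from_euler('z',yaw,degrees=True)*R.from_euler('y',-tilt,degrees=True)*R.from_matrix(np.diag([-1.,1,-1]))
    d=(Rt*R.from_rotvec(s["ee_rot"]).inv()).as_rotvec()
    print("t",round(s["clock"],2),"pos",np.round(s["position"],4),"F",np.round(s["force"],1),"w",round(s["width"],3),"q",np.round(s["joints"],2).tolist())
    print("go mm",np.round((np.array(p)-s["position"])*1000,1),"rad",d.round(4))
E
python3 - <<'E'
from h import *
tgt((.4623,-.3637,.0671),-7.5,30)
cv2.imwrite("pics/w1.png",cams.get_image("wrist")[:,:,::-1])
E
```

```text
t 2.77 pos [ 0.4073 -0.314   0.1631] F [ 0.2 -0.1 -0.1] w 0.998 q [0.28, 0.11, 0.5, 2.23, -0.59, 0.55, 2.68]
go mm [ 55.  -49.7 -96. ] rad [-0.0134 -0.1087 -0.0012]
```

View pics/w1.png

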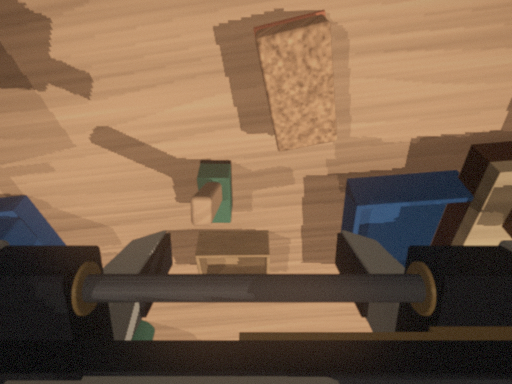

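The wrist view shows the handle at (208, 200), the pin box behind it and the sanding block at (295, 80). Joint 7 is near its limit, so I'll make the equivalent half turn before the grasp.

>>> {"op": "step_arm", "data": {
  "steps": [
    [0, -2, 0, 0.0489, -0.0064, -0.1104],
    [0, -2, 0, 0.0489, -0.0064, -0.1104],
    [0, -2, 0, 0.0489, -0.0064, -0.1104],
    [0, -2, 0, 0.0489, -0.0064, -0.1104],
    [0, -2, 0, 0.0489, -0.0064, -0.1104],
    [0, -2, 0, 0.0489, -0.0064, -0.1104],
    [0, -2, 0, 0.0489, -0.0064, -0.1104],
    [0, -2, 0, 0.0489, -0.0064, -0.1104],
    [0, -2, 0, 0.0489, -0.0064, -0.1104],
    [0, -2, 0, 0.0489, -0.0064, -0.1104],
    [0, -2, 0, 0.0489, -0.0064, -0.1104],
    [0, -2, 0, 0.0489, -0.0064, -0.1104],
    [0, -2, 0, 0.0489, -0.0064, -0.1104],
    [0, -2, 0, 0.0489, -0.0064, -0.1104],
    [0, -2, 0, 0.0489, -0.0064, -0.1104],
    [0, -2, 0, 0.0489, -0.0064, -0.1104],
    [0, -2, 0, 0.0489, -0.0064, -0.1104],
    [0, -2, 0, 0.0489, -0.0064, -0.1104],
    [0, -2, 0, 0.0489, -0.0064, -0.1104],
    [0, -2, 0, 0.0489, -0.0064, -0.1104]
  ]
}}

```text
clock: 4.48
position: [0.41, -0.3514, 0.1639]
ee_rot: [2.786, 0.855, 0.574]
force: [0.5, -0.0, 0.1]
width: 0.999
gripper_force: 0.0
```

```bash
sed -i 's/\[-1.,1,-1\]/[1.,-1,-1]/' h.py; python3 -c "
from h import *
tgt((.4127,-.357,.154),-7.5,30)"
```

```text
t 4.48 pos [ 0.41   -0.3514  0.1639] F [ 0.5 -0.   0.1] w 0.999 q [0.03, 0.21, 0.93, 2.2, -0.82, 0.67, 0.56]
go mm [ 2.7 -5.6 -9.9] rad [ 0.3125 -0.1348 -0.6478]
```

>>> {"op": "step_arm", "data": {
  "steps": [
    [0.4, -0.8, -1.4, 0.0446, -0.0193, -0.0925],
    [0.4, -0.8, -1.4, 0.0446, -0.0193, -0.0925],
    [0.4, -0.8, -1.4, 0.0446, -0.0193, -0.0925],
    [0.4, -0.8, -1.4, 0.0446, -0.0193, -0.0925],
    [0.4, -0.8, -1.4, 0.0446, -0.0193, -0.0925],
    [0.4, -0.8, -1.4, 0.0446, -0.0193, -0.0925],
    [0.4, -0.8, -1.4, 0.0446, -0.0193, -0.0925],
    [0, 0, 0, 0, 0, 0]
  ]
}}

```text
clock: 5.15
position: [0.4123, -0.3568, 0.1535]
ee_rot: [2.996, -0.196, 0.802]
force: [-0.6, -0.7, 0.2]
width: 1.0
gripper_force: 0.0
```

```bash
python3 -c "
from h import *
tgt((.4623,-.3637,.0671),-7.5,30)"
```

```text
t 5.15 pos [ 0.4123 -0.3568  0.1535] F [-0.6 -0.7  0.2] w 1.0 q [0.06, 0.25, 0.99, 2.27, -1.11, 0.68, 0.18]
go mm [ 50.   -6.9 -86.4] rad [-0.0003 -0.0005 -0.0006]
```

>>> {"op": "step_arm", "data": {
  "steps": [
    [8.3, -1.2, -14.4, 0, 0, 0],
    [8.3, -1.2, -14.4, 0, 0, 0],
    [8.3, -1.2, -14.4, 0, 0, 0],
    [8.3, -1.2, -14.4, 0, 0, 0],
    [8.3, -1.2, -14.4, 0, 0, 0],
    [8.3, -1.2, -14.4, 0, 0, 0],
    [0, 0, 0, 0, 0, 0],
    [0, 0, 0, 0, 0, 0]
  ]
}}

```text
clock: 5.82
position: [0.4509, -0.3651, 0.0787]
ee_rot: [3.0, -0.189, 0.792]
force: [-0.8, 0.1, -0.2]
width: 1.002
gripper_force: 0.0
```

>>> {"op": "step_arm", "data": {
  "steps": [
    [0, 0, 0, 0, 0, 0],
    [0, 0, 0, 0, 0, 0],
    [0, 0, 0, 0, 0, 0],
    [0, 0, 0, 0, 0, 0],
    [0, 0, 0, 0, 0, 0],
    [0, 0, 0, 0, 0, 0],
    [0, 0, 0, 0, 0, 0],
    [0, 0, 0, 0, 0, 0]
  ],
  "gripper": 0,
  "force": 40
}}

```text
clock: 6.48
position: [0.4508, -0.3651, 0.0785]
ee_rot: [3.0, -0.192, 0.791]
force: [-0.2, 0.1, -0.9]
width: 0.469
gripper_force: 0.0
```

```bash
python3 -c "
from h import *
tgt((.4623,-.3637,.0671),-7.5,30)"
```

```text
t 6.48 pos [ 0.4508 -0.3651  0.0785] F [-0.2  0.1 -0.9] w 0.469 q [0.56, 0.37, 0.3, 2.25, -1.32, 0.44, 0.32]
go mm [ 11.5   1.4 -11.4] rad [-0.0004 -0.0077 -0.0027]
```

>>> {"op": "step_arm", "data": {
  "steps": [
    [4, 0.5, -4, 0, 0, 0],
    [4, 0.5, -4, 0, 0, 0],
    [3.5, 0.4, -3.4, 0, 0, 0],
    [0, 0, 0, 0, 0, 0]
  ],
  "gripper": 0.47
}}

```text
clock: 6.82
position: [0.4625, -0.3636, 0.0667]
ee_rot: [3.0, -0.193, 0.792]
force: [0.3, -1.0, 0.8]
width: 0.468
gripper_force: 0.0
```

```bash
python3 -c "
from h import *
tgt((.4623,-.3637,.0671),-7.5,30)"
```

```text
t 6.82 pos [ 0.4625 -0.3636  0.0667] F [ 0.3 -1.   0.8] w 0.468 q [0.69, 0.39, 0.11, 2.23, -1.31, 0.36, 0.31]
go mm [-0.2 -0.1  0.4] rad [-0.0012 -0.0076 -0.0026]
```

>>> {"op": "step_arm", "data": {
  "steps": [
    [0, 0, 0, 0, 0, 0],
    [0, 0, 0, 0, 0, 0],
    [0, 0, 0, 0, 0, 0],
    [0, 0, 0, 0, 0, 0],
    [0, 0, 0, 0, 0, 0],
    [0, 0, 0, 0, 0, 0],
    [0, 0, 0, 0, 0, 0],
    [0, 0, 0, 0, 0, 0]
  ],
  "gripper": 0,
  "force": 40
}}

```text
clock: 7.48
position: [0.4622, -0.3639, 0.0671]
ee_rot: [3.0, -0.193, 0.791]
force: [-2.3, -0.5, 2.2]
width: 0.191
gripper_force: 40.0
```

>>> {"op": "step_arm", "data": {
  "steps": [
    [0, 0, 5, 0, 0, 0],
    [0, 0, 15, 0, 0, 0],
    [0, 0, 20, 0, 0, 0],
    [-2, 5, 20, 0, 0, 0],
    [-2, 8, 20, 0, 0, 0],
    [-4, 10, 20, 0, 0, 0],
    [-4, 15, 15, 0, 0, 0],
    [-4, 20, 0, 0, 0, 0.01],
    [-4, 20, 0, 0, 0, 0.01],
    [-4, 20, 0, 0, 0, 0.01]
  ]
}}

```text
clock: 8.32
position: [0.4377, -0.2641, 0.1818]
ee_rot: [3.011, -0.146, 0.794]
force: [0.3, 0.5, -2.0]
width: 0.192
gripper_force: 40.0
```

Run:
```python
from h import *
O=np.array([.667,.0555,0]);J=R.from_euler('z',-1,degrees=True)
# TCP with the block's head centre at jig (x,y), sole at z (block yaw = jig yaw)
off=np.array([-.0425+.0095,0,.0836-.0165])
for x,y,z in((-.125,.108,.105),(-.125,.108,.063),(-.040,.105,.063),(-.040,-.134,.063)):
    p=O+J.apply(np.array([x,y,z])+off);print(p.round(4))
tgt(O+J.apply(np.array([-.125,.108,.105])+off),-1,30)
```

```text
[0.5109 0.1662 0.1721]
[0.5109 0.1662 0.1301]
[0.5958 0.1618 0.1301]
[ 0.5917 -0.0772  0.1301]
t 8.32 pos [ 0.4377 -0.2641  0.1818] F [ 0.3  0.5 -2. ] w 0.192 q [0.33, 0.04, 0.32, 2.3, -0.68, 0.45, -0.45]
go mm [ 73.2 430.4  -9.7] rad [-0.0006 -0.0082  0.0794]
```

>>> {"op": "step_arm", "data": {
  "steps": [
    [3.9, 22.6, 0, 0, -0.0004, 0.0042],
    [3.9, 22.6, 0, 0, -0.0004, 0.0042],
    [3.9, 22.6, 0, 0, -0.0004, 0.0042],
    [3.9, 22.6, 0, 0, -0.0004, 0.0042],
    [3.9, 22.6, 0, 0, -0.0004, 0.0042],
    [3.9, 22.6, 0, 0, -0.0004, 0.0042],
    [3.9, 22.6, 0, 0, -0.0004, 0.0042],
    [3.9, 22.6, 0, 0, -0.0004, 0.0042],
    [3.9, 22.6, 0, 0, -0.0004, 0.0042],
    [3.9, 22.6, 0, 0, -0.0004, 0.0042],
    [3.9, 22.6, 0, 0, -0.0004, 0.0042],
    [3.9, 22.6, 0, 0, -0.0004, 0.0042],
    [3.9, 22.6, 0, 0, -0.0004, 0.0042],
    [3.9, 22.6, 0, 0, -0.0004, 0.0042],
    [3.9, 22.6, 0, 0, -0.0004, 0.0042],
    [3.9, 22.6, 0, 0, -0.0004, 0.0042],
    [3.5, 22.6, 0, 0, -0.0004, 0.0042],
    [3.5, 22.6, 0, 0, -0.0004, 0.0042],
    [3.5, 22.6, 0, 0, -0.0004, 0.0042],
    [0, 0, 0, 0, 0, 0]
  ]
}}

```text
clock: 9.98
position: [0.505, 0.1244, 0.1818]
ee_rot: [3.031, -0.029, 0.805]
force: [-0.5, 0.3, -2.2]
width: 0.192
gripper_force: 40.0
```

Run:
```python
from h import *
tgt((.5109,.1662,.1301),-1,30)
im=cams.get_image("top")[:,:,::-1];im2=cams.get_image("scene")[:,:,::-1]
cv2.imwrite("pics/t2.png",np.hstack([cv2.resize(im[120:260,160:310],(400,373),interpolation=cv2.INTER_CUBIC),cv2.resize(im2[150:290,180:330],(400,373),interpolation=cv2.INTER_CUBIC)]))
```

```text
t 9.98 pos [0.505  0.1244 0.1818] F [-0.5  0.3 -2.2] w 0.192 q [-0.41, 0.04, -0.16, 2.3, 0.69, 0.45, -2.73]
go mm [  5.9  41.8 -51.7] rad [ 0.0002 -0.0046  0.0017]
```

View pics/t2.png

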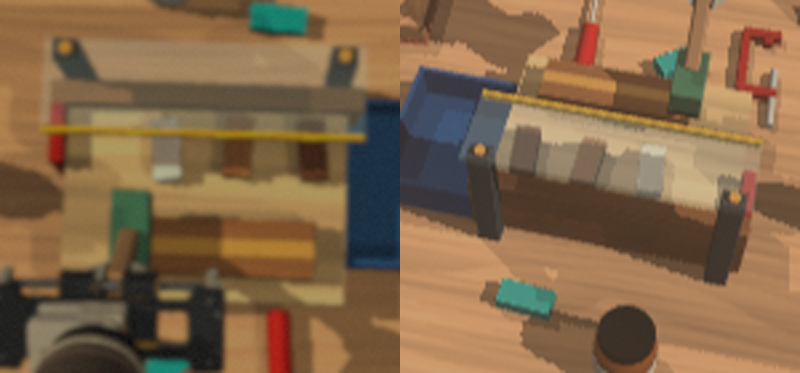

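The pictures show the block held upright over the rail end. Its head is at (130, 225) in the left half and (690, 80) in the right half, and the three offcuts are in place. Joint 7 is near its limit here, so I'll reach forward before going sideways.

>>> {"op": "step_arm", "data": {
  "steps": [
    [10, 0, -5, 0, 0, 0],
    [15, 0, -5, 0, 0, 0],
    [15, 0, -5, 0, 0, 0],
    [15, 0, 0, 0, 0, 0],
    [15, 0, 0, 0, 0, 0],
    [10, 0, 0, 0, 0, 0],
    [0, 0, 0, 0, 0, 0]
  ]
}}

```text
clock: 10.67
position: [0.5874, 0.1189, 0.1671]
ee_rot: [3.029, -0.044, 0.805]
force: [0.2, 0.4, -2.4]
width: 0.191
gripper_force: 40.0
```

```bash
python3 -c "
from h import *
tgt((.5859,.1638,.166),-1,30)"
```

```text
t 10.67 pos [0.5874 0.1189 0.1671] F [ 0.2  0.4 -2.4] w 0.191 q [-0.36, 0.19, -0.1, 2.17, 0.69, 0.4, -2.64]
go mm [-1.5 44.9 -1.1] rad [-0.0004 -0.0037  0.0115]
```

>>> {"op": "step_arm", "data": {
  "steps": [
    [0, 8, 0, 0, 0, 0.002],
    [0, 8, 0, 0, 0, 0.002],
    [0, 8, 0, 0, 0, 0.002],
    [0, 8, 0, 0, 0, 0.002],
    [0, 8, 0, 0, 0, 0.002],
    [0, 5, 0, 0, 0, 0.001],
    [0, 0, 0, 0, 0, 0]
  ]
}}

```text
clock: 11.25
position: [0.5852, 0.1686, 0.1673]
ee_rot: [3.034, -0.016, 0.807]
force: [0.5, 0.4, -2.9]
width: 0.19
gripper_force: 40.0
```

```bash
python3 -c "
from h import *
tgt((.5859,.1638,.130),-1,30)"
```

```text
t 11.25 pos [0.5852 0.1686 0.1673] F [ 0.5  0.4 -2.9] w 0.19 q [-0.52, 0.21, -0.03, 2.14, 0.7, 0.43, -2.72]
go mm [  0.7  -4.8 -37.3] rad [-0.0006 -0.0035 -0.0069]
```

>>> {"op": "step_arm", "data": {
  "steps": [
    [0, -1, -8, 0, 0, -0.001],
    [0, -1, -8, 0, 0, -0.001],
    [0, -1, -8, 0, 0, -0.001],
    [0, -1, -6, 0, 0, -0.001],
    [0, 0, -4, 0, 0, -0.001],
    [0, 0, 0, 0, 0, 0]
  ]
}}

```text
clock: 11.75
position: [0.5848, 0.1619, 0.1322]
ee_rot: [3.031, -0.027, 0.804]
force: [-0.3, 0.0, -2.1]
width: 0.195
gripper_force: 40.0
```

```bash
python3 -c "
from h import *
tgt((.5958,.1618,.130),-1,30)"
```

```text
t 11.75 pos [0.5848 0.1619 0.1322] F [-0.3  0.  -2.1] w 0.195 q [-0.75, 0.26, 0.26, 2.21, 0.69, 0.3, -2.73]
go mm [11.  -0.1 -2.2] rad [ 0.0014 -0.0051  0.0009]
```

>>> {"op": "step_arm", "data": {
  "steps": [
    [4, 0, -1, 0, 0, 0],
    [4, 0, -1, 0, 0, 0],
    [3, 0, 0, 0, 0, 0],
    [0, -5, 0, 0, 0, 0],
    [-0.2, -10, 0, 0, 0, 0],
    [-0.2, -10, 0, 0, 0, 0],
    [-0.2, -10, 0, 0, 0, 0],
    [-0.2, -10, 0, 0, 0, 0],
    [-0.2, -10, 0, 0, 0, 0],
    [-0.2, -10, 0, 0, 0, 0]
  ]
}}

```text
clock: 12.58
position: [0.5952, 0.0947, 0.1312]
ee_rot: [3.03, -0.031, 0.805]
force: [-0.0, 0.7, -2.8]
width: 0.191
gripper_force: 40.0
```

```bash
python3 -c "
from h import *
tgt((.5917,-.0772,.130),-1,30)"
```

```text
t 12.58 pos [0.5952 0.0947 0.1312] F [-0.   0.7 -2.8] w 0.191 q [-0.55, 0.24, 0.21, 2.23, 0.63, 0.23, -2.54]
go mm [  -3.5 -171.9   -1.2] rad [ 0.0006 -0.004   0.0032]
```

>>> {"op": "step_arm", "data": {
  "steps": [
    [-0.2, -10, 0, 0, 0, 0],
    [-0.2, -10, 0, 0, 0, 0],
    [-0.2, -10, 0, 0, 0, 0],
    [-0.2, -10, 0, 0, 0, 0],
    [-0.2, -10, 0, 0, 0, 0],
    [-0.2, -10, 0, 0, 0, 0],
    [-0.2, -10, 0, 0, 0, 0],
    [-0.2, -10, 0, 0, 0, 0],
    [-0.2, -10, 0, 0, 0, 0],
    [-0.2, -10, 0, 0, 0, 0],
    [-0.2, -10, 0, 0, 0, 0],
    [-0.2, -10, 0, 0, 0, 0],
    [-0.2, -10, 0, 0, 0, 0],
    [-0.2, -10, 0, 0, 0, 0],
    [-0.2, -10, 0, 0, 0, 0],
    [-0.2, -10, 0, 0, 0, 0],
    [-0.2, -8, 0, 0, 0, 0],
    [0, -6, 0, 0, 0, 0],
    [0, 0, 0, 0, 0, 0]
  ]
}}

```text
clock: 14.17
position: [0.591, -0.0806, 0.131]
ee_rot: [3.029, -0.035, 0.804]
force: [-0.3, -0.4, -2.3]
width: 0.193
gripper_force: 40.0
```

Run:
```python
from h import *
tgt((.5917,-.0772,.130),-1,30)
im=cams.get_image("top")[:,:,::-1];im2=cams.get_image("scene")[:,:,::-1]
cv2.imwrite("pics/t3.png",np.hstack([cv2.resize(im[120:260,210:360],(400,373),interpolation=cv2.INTER_CUBIC),cv2.resize(im2[150:290,160:310],(400,373),interpolation=cv2.INTER_CUBIC)]))
```

```text
t 14.17 pos [ 0.591  -0.0806  0.131 ] F [-0.3 -0.4 -2.3] w 0.193 q [0.28, 0.25, -0.26, 2.22, 0.32, 0.17, -1.85]
go mm [ 0.7  3.4 -1. ] rad [ 0.0012 -0.0046  0.006 ]
```

View pics/t3.png

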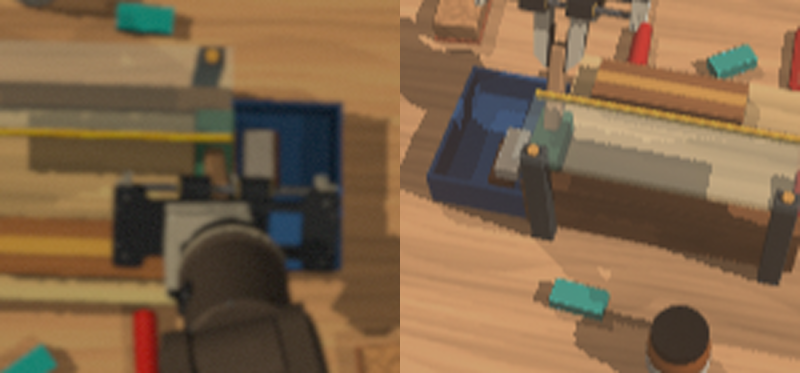

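The white offcut (262, 155 left; 512, 150 right) is inside the trough on top of the others, and the bed in front of the fence looks clear. I'll return the block now and check the trough once it is unobstructed.

>>> {"op": "step_arm", "data": {
  "steps": [
    [-5, 0, 5, 0, 0, 0],
    [-13, 0, 8, 0, 0, 0],
    [-13, 0, 9, 0, 0, 0],
    [-13, 0, 9, 0, 0, 0],
    [-13, -5, 9, 0, 0, 0],
    [-8, -12, 0, 0, 0, -0.006],
    [-6, -20, 0, 0, 0, -0.008],
    [-6, -25, 0, 0, 0, -0.008],
    [-6, -25, 0, 0, 0, -0.008],
    [-6, -25, 0, 0, 0, -0.008],
    [-6, -25, 0, 0, 0, -0.008],
    [-6, -25, 0, 0, 0, -0.008],
    [-6, -25, 0, 0, 0, -0.008],
    [-6, -25, 0, 0, 0, -0.008],
    [-5, -25, 0, 0, 0, -0.008],
    [-4, -20, -5, 0, 0, -0.008],
    [-4, -15, -10, 0, 0, -0.008],
    [-3, -10, -10, 0, 0, 0],
    [0, 0, -10, 0, 0, 0],
    [0, 0, 0, 0, 0, 0]
  ]
}}

```text
clock: 15.93
position: [0.4619, -0.3585, 0.1345]
ee_rot: [3.006, -0.171, 0.796]
force: [-0.1, 0.7, -3.2]
width: 0.199
gripper_force: 40.0
```

Run:
```python
from h import *
tgt((.4622,-.3639,.0671),-6.5,30)
im=cams.get_image("top")[:,:,::-1];im2=cams.get_image("scene")[:,:,::-1]
cv2.imwrite("pics/t4.png",np.hstack([cv2.resize(im[120:260,210:360],(400,373),interpolation=cv2.INTER_CUBIC),cv2.resize(im2[130:270,100:250],(400,373),interpolation=cv2.INTER_CUBIC)]))
```

```text
t 15.93 pos [ 0.4619 -0.3585  0.1345] F [-0.1  0.7 -3.2] w 0.199 q [1.29, 0.33, -0.61, 2.13, -0.34, 0.33, -0.65]
go mm [  0.3  -5.4 -67.4] rad [-0.0021 -0.0057 -0.0001]
```

View pics/t4.png

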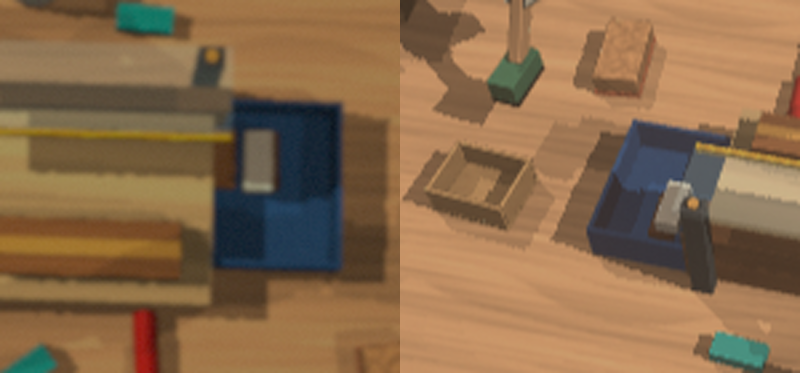

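The trough holds the white offcut (258, 160 left), with the mid-brown beside the bed edge (226, 160) and the dark one beneath. The bed is clear along the fence. I'll set the block down now.

>>> {"op": "step_arm", "data": {
  "steps": [
    [0, -1, -12, 0, 0, 0],
    [0, -1, -12, 0, 0, 0],
    [0, -1, -12, 0, 0, 0],
    [0, -1, -12, 0, 0, 0],
    [0, -1, -10, 0, 0, 0],
    [0, 0, -5, 0, 0, 0],
    [0, 0, -3, 0, 0, 0],
    [0, 0, 0, 0, 0, 0]
  ]
}}

```text
clock: 16.7
position: [0.4634, -0.3637, 0.0704]
ee_rot: [3.003, -0.169, 0.799]
force: [1.2, -0.9, -2.3]
width: 0.195
gripper_force: 40.0
```

```bash
python3 -c "
from h import *
tgt((.4622,-.3639,.0671),-6.5,30)"
```

```text
t 16.7 pos [ 0.4634 -0.3637  0.0704] F [ 1.2 -0.9 -2.3] w 0.195 q [1.27, 0.46, -0.61, 2.18, -0.32, 0.16, -0.61]
go mm [-1.2 -0.2 -3.3] rad [-0.0002 -0.0037 -0.001 ]
```

>>> {"op": "step_arm", "data": {
  "steps": [
    [0, 0, -1, 0, 0, 0],
    [0, 0, -1, 0, 0, 0],
    [0, 0, -1, 0, 0, 0],
    [0, 0, 0, 0, 0, 0],
    [0, 0, 0, 0, 0, 0]
  ]
}}

```text
clock: 17.12
position: [0.4632, -0.3642, 0.0673]
ee_rot: [3.003, -0.17, 0.799]
force: [-0.1, 0.1, -3.2]
width: 0.193
gripper_force: 40.0
```

>>> {"op": "step_arm", "data": {
  "steps": [
    [0, 0, 0, 0, 0, 0],
    [0, 0, 0, 0, 0, 0],
    [0, 0, 0, 0, 0, 0],
    [0, 0, 0, 0, 0, 0],
    [0, 0, 0, 0, 0, 0],
    [0, 0, 0, 0, 0, 0]
  ],
  "gripper": 0.6
}}

```text
clock: 17.62
position: [0.4632, -0.3641, 0.0673]
ee_rot: [3.003, -0.17, 0.799]
force: [0.5, 0.4, -0.5]
width: 0.575
gripper_force: 0.0
```

>>> {"op": "step_arm", "data": {
  "steps": [
    [-10, 1.2, 17.3, 0, 0, 0],
    [-10, 1.2, 17.3, 0, 0, 0],
    [-10, 1.2, 17.3, 0, 0, 0],
    [-10, 1.2, 17.3, 0, 0, 0],
    [-10, 1.2, 17.3, 0, 0, 0],
    [-5, 5, 17, 0, 0, 0],
    [0, 15, 15, 0, 0, 0],
    [0, 15, 10, 0, 0, 0],
    [0, 0, 0, 0, 0, 0]
  ]
}}

```text
clock: 18.37
position: [0.4088, -0.3211, 0.1973]
ee_rot: [3.002, -0.165, 0.799]
force: [0.7, -0.0, 1.0]
width: 0.601
gripper_force: 0.0
```

Run:
```python
from h import *
tgt((.42,-.10,.22),-6.5,30)
cal=cams.get_calibration("top");im=cams.get_image("top")
c=[x for x in blobs(im,(65,80,30),(88,255,160)) if cv2.boundingRect(x)[0]>370 and cv2.boundingRect(x)[1]>180]
for x in c: print("green",cv2.contourArea(x),onz(cal,np.array(cv2.minAreaRect(x)[0]),.036).round(3))
# rail: brown/brass mask on bed area
g=cv2.cvtColor(im,cv2.COLOR_RGB2HSV);m=cv2.inRange(g,(14,170,110),(20,255,255))
m[:,:160]=0;m[:,310:]=0;m[:185]=0;m[235:]=0
v,u=np.nonzero(m);r=cv2.minAreaRect(np.c_[u,v].astype(np.float32));b=cv2.boxPoints(r);print(len(u),onz(cal,b,.088)[:,:2].round(4).tolist(),onz(cal,np.array(r[0]),.088))
p=np.polyfit(u,v,1);e=onz(cal,[[u.min(),np.polyval(p,u.min())],[u.max(),np.polyval(p,u.max())]],.088);d=e[0]-e[1];print("stripe ends",e.round(4),"yaw",np.degrees(np.arctan2(-d[0],d[1])))
cv2.imwrite("pics/t5.png",im[:,:,::-1])
```

```text
t 18.37 pos [ 0.4088 -0.3211  0.1973] F [ 0.7 -0.   1. ] w 0.601 q [1.55, 0.14, -0.79, 2.17, -0.46, 0.49, -0.53]
go mm [ 11.2 221.1  22.7] rad [ 0.0021 -0.0037 -0.0027]
green 116.5 [[ 0.496 -0.362  0.036]]
799 [[0.5041, 0.1283], [0.5545, 0.1271], [0.5477, -0.0496], [0.4975, -0.0474]] [[0.52587794 0.03950376 0.088     ]]
stripe ends [[ 0.5279  0.1272  0.088 ]
 [ 0.526  -0.0484  0.088 ]] yaw -0.640595977716506
```

The block is standing at about (0.496, −0.362), and the rail centre is (0.526, 0.040) at a yaw of about −2.2°. I'll move to the rail's open end while turning the wrist back half a turn.

>>> {"op": "step_arm", "data": {
  "steps": [
    [5.5, 12, 0, -0.06, 0.0065, 0.1047],
    [5.5, 12, 0, -0.06, 0.0065, 0.1047],
    [5.5, 12, 0, -0.06, 0.0065, 0.1047],
    [5.5, 12, 0, -0.06, 0.0065, 0.1047],
    [5.5, 12, 0, -0.06, 0.0065, 0.1047],
    [5.5, 12, 0, -0.06, 0.0065, 0.1047],
    [5.5, 12, 0, -0.06, 0.0065, 0.1047],
    [5.5, 12, 0, -0.06, 0.0065, 0.1047],
    [5.5, 12, 0, -0.06, 0.0065, 0.1047],
    [5.5, 12, 0, -0.06, 0.0065, 0.1047],
    [5.5, 12, 0, -0.06, 0.0065, 0.1047],
    [5.5, 12, 0, -0.06, 0.0065, 0.1047],
    [5.5, 12, 0, -0.06, 0.0065, 0.1047],
    [5.5, 12, 0, -0.06, 0.0065, 0.1047],
    [5.5, 12, 0, -0.06, 0.0065, 0.1047],
    [5.5, 12, 0, -0.06, 0.0065, 0.1047],
    [5.5, 12, 0, -0.06, 0.0065, 0.1047],
    [5.5, 12, 0, -0.06, 0.0065, 0.1047],
    [5.5, 10, 0, -0.06, 0.0065, 0.1047],
    [5.5, 10, 0, -0.06, 0.0065, 0.1047]
  ],
  "gripper": 0,
  "force": 20
}}

```text
clock: 20.08
position: [0.5187, -0.0867, 0.1953]
ee_rot: [1.062, 2.407, 0.217]
force: [-0.0, -0.1, -0.0]
width: 0.005
gripper_force: 0.0
```

```bash
sed -i 's/\[1.,-1,-1\]/[-1.,1,-1]/' h.py; python3 -c "
from h import *
tgt((.5216,-.088,.13),-1.5,35)"
```

```text
t 20.08 pos [ 0.5187 -0.0867  0.1953] F [-0.  -0.1 -0. ] w 0.005 q [1.12, 0.11, -1.11, 2.24, 0.41, 0.35, 0.43]
go mm [  2.9  -1.3 -65.3] rad [-0.3971 -0.0543  0.6896]
```

>>> {"op": "step_arm", "data": {
  "steps": [
    [0.4, -0.2, -9, -0.0567, -0.0078, 0.0985],
    [0.4, -0.2, -9, -0.0567, -0.0078, 0.0985],
    [0.4, -0.2, -9, -0.0567, -0.0078, 0.0985],
    [0.4, -0.2, -9, -0.0567, -0.0078, 0.0985],
    [0.4, -0.2, -9, -0.0567, -0.0078, 0.0985],
    [0.4, -0.2, -9, -0.0567, -0.0078, 0.0985],
    [0.4, -0.2, -9, -0.0567, -0.0078, 0.0985],
    [0, 0, 0, 0, 0, 0]
  ]
}}

```text
clock: 20.75
position: [0.5201, -0.0902, 0.1407]
ee_rot: [0.194, 2.535, 0.02]
force: [0.2, -0.0, -0.7]
width: 0.005
gripper_force: 0.0
```

```bash
python3 -c "
from h import *
tgt((.5216,-.088,.070),-1.5,35)"
```

```text
t 20.75 pos [ 0.5201 -0.0902  0.1407] F [ 0.2 -0.  -0.7] w 0.005 q [0.86, 0.19, -0.84, 2.39, 1.42, 0.13, 0.11]
go mm [  1.5   2.2 -70.7] rad [-0.0585 -0.0096  0.1087]
```

```bash
python3 -c "
from h import *
tgt((.5216,-.088,.070),-1.5,18)"
```

```text
t 20.75 pos [ 0.5201 -0.0902  0.1407] F [ 0.2 -0.  -0.7] w 0.005 q [0.86, 0.19, -0.84, 2.39, 1.42, 0.13, 0.11]
go mm [  1.5   2.2 -70.7] rad [-0.0342  0.2862  0.1165]
```

>>> {"op": "step_arm", "data": {
  "steps": [
    [0.3, 0.3, -8, -0.0068, 0.0572, 0.0233],
    [0.3, 0.3, -8, -0.0068, 0.0572, 0.0233],
    [0.3, 0.3, -8, -0.0068, 0.0572, 0.0233],
    [0.3, 0.3, -8, -0.0068, 0.0572, 0.0233],
    [0.3, 0.3, -8, -0.0068, 0.0572, 0.0233],
    [0, 0, -12, 0, 0, 0],
    [0, 0, -12, 0, 0, 0],
    [0, 0, -6, 0, 0, 0],
    [0, 0, 0, 0, 0, 0]
  ]
}}

```text
clock: 21.5
position: [0.5229, -0.0924, 0.0793]
ee_rot: [0.086, 2.766, -0.009]
force: [0.1, 0.4, 0.6]
width: 0.005
gripper_force: 0.0
```

```bash
python3 -c "
from h import *
tgt((.523,-.003,.070),-1.5,18)"
```

```text
t 21.5 pos [ 0.5229 -0.0924  0.0793] F [0.1 0.4 0.6] w 0.005 q [0.85, 0.42, -0.94, 2.24, 0.97, 0.43, 0.67]
go mm [ 0.1 89.4 -9.3] rad [-0.0024  0.0606  0.0353]
```

>>> {"op": "step_arm", "data": {
  "steps": [
    [0, 0, -4, 0, 0.03, 0.015],
    [0, 0, -4, 0, 0.03, 0.015],
    [0, 6, 0, 0, 0, 0],
    [0.1, 7, 0, 0, 0, 0],
    [0.1, 7, 0, 0, 0, 0],
    [0.1, 7, 0, 0, 0, 0],
    [0.1, 7, 0, 0, 0, 0],
    [0.1, 7, 0, 0, 0, 0],
    [0.1, 7, 0, 0, 0, 0],
    [0.1, 7, 0, 0, 0, 0],
    [0.1, 7, 0, 0, 0, 0],
    [0.1, 7, 0, 0, 0, 0],
    [0.1, 6, 0, 0, 0, 0],
    [0, 0, 0, 0, 0, 0]
  ]
}}

```text
clock: 22.67
position: [0.5253, -0.0165, 0.0732]
ee_rot: [0.038, 2.822, -0.008]
force: [0.3, 0.4, -0.6]
width: 0.004
gripper_force: 0.0
```

```bash
cat >> h.py <<'E'
def rail(box=(160,160,310,236),z=.088,im=None):
    cal=cams.get_calibration("top");im=cams.get_image("top") if im is None else im
    m=cv2.inRange(cv2.cvtColor(im,cv2.COLOR_RGB2HSV),(9,150,90),(20,255,255));k=np.zeros_like(m);x0,y0,x1,y1=box;k[y0:y1,x0:x1]=m[y0:y1,x0:x1]
    k=cv2.morphologyEx(k,cv2.MORPH_CLOSE,np.ones((5,5)))
    c=max(cv2.findContours(k,cv2.RETR_EXTERNAL,cv2.CHAIN_APPROX_NONE)[0],key=cv2.contourArea)
    b=onz(cal,cv2.boxPoints(cv2.minAreaRect(c)),z)[:,:2]
    j=R.from_euler('z',1,degrees=True).apply(np.c_[b-[.667,.0555],np.zeros(4)])[:,:2]
    print("rail area",cv2.contourArea(c),"jig corners mm",(j*1000).round(1).tolist());return im
E
python3 - <<'E'
from h import *
tgt((.523,-.003,.070),-1.5,18)
im=rail();cv2.imwrite("pics/t6.png",cv2.resize(im[130:250,160:340,::-1],(720,480),interpolation=cv2.INTER_CUBIC))
E
```

```text
t 22.67 pos [ 0.5253 -0.0165  0.0732] F [ 0.3  0.4 -0.6] w 0.004 q [0.66, 0.44, -0.96, 2.21, 0.95, 0.53, 0.55]
go mm [-2.3 13.5 -3.2] rad [0.0012 0.0051 0.0013]
rail area 548.0 jig corners mm [[-113.1, 72.8], [-109.4, -105.9], [-163.8, -106.7], [-167.6, 70.9]]
```

View pics/t6.png

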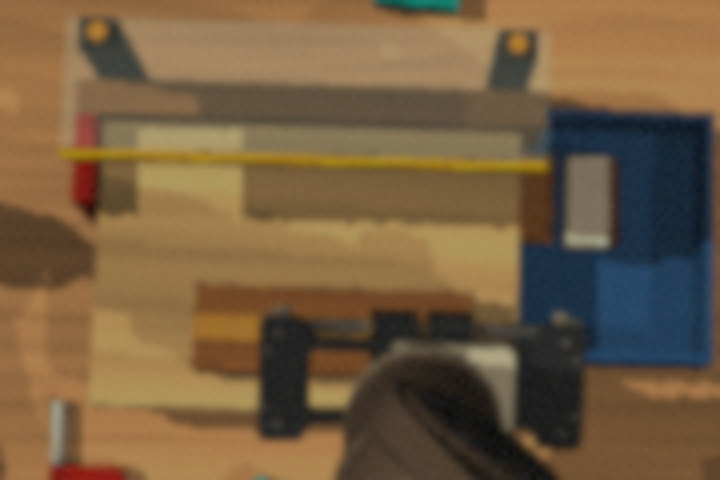

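The picture shows the rail apparently unmoved, with its left end at (195, 330) and its right end at (473, 310). The fingers are near (420, 325). I'll check where the tip really is.

Run:
```python
from h import *
s=observe();p=np.array(s["position"]);ax=R.from_rotvec(s["ee_rot"]).as_matrix()
ct,cs=cams.get_calibration("top"),cams.get_calibration("scene")
print("TCP px top",proj(ct,[p,p-.05*ax[:,2]]),"scene",proj(cs,[p,p-.05*ax[:,2]]),"z",ax[:,2],"y",ax[:,1])
a=cv2.imread("pics/top0.png")[:,:,::-1].copy()
rail(im=a)
im=cams.get_image("scene")[:,:,::-1];u,v=proj(cs,p)[0].astype(int)
cv2.imwrite("pics/t7.png",np.hstack([cv2.resize(im[v-50:v+40,u-60:u+60],(480,360),interpolation=cv2.INTER_CUBIC)]))
```

```text
TCP px top [[264.86437311 213.29435109]
 [265.02678571 217.66075704]] scene [[242.87417005 182.58586115]
 [243.94044095 169.19957993]] z [ 0.31343275 -0.01031854 -0.94955434] y [ 0.02798046  0.99960715 -0.00162655]
rail area 1443.0 jig corners mm [[-168.9, 72.2], [-111.6, 72.4], [-113.5, -109.5], [-170.7, -108.6]]
```

View pics/t7.png

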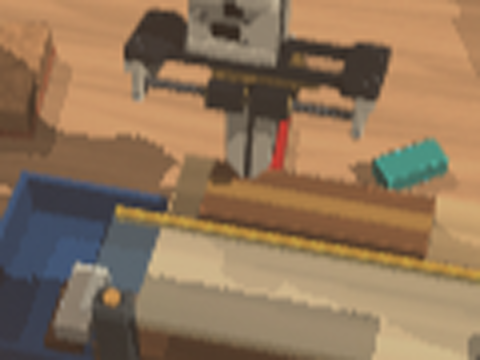

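The scene view shows the finger tip at (245, 178) disappearing behind or into the rail's robot side. I've viewed ten pictures, so from here I work from numbers only. First I'll check the TCP x against the cameras using the earlier frames.

Run:
```python
from h import *
ct,cs=cams.get_calibration("top"),cams.get_calibration("scene")
print("head expected top px at t3 (z.101): xfront/back", proj(ct,[[.590+.033+.035,-.08,.101],[.590+.033-.035,-.08,.101]]).round(1), "seen rows ~159..187+ (108..180 in crop /2.667+120)")
s=observe();p=np.array(s["position"]);A=R.from_rotvec(s["ee_rot"]).as_matrix();z,x=A[:,2],A[:,0]
im=cams.get_image("scene");hsv=cv2.cvtColor(im,cv2.COLOR_RGB2HSV)
u=int(round(proj(cs,p)[0,0]))
for du in(-10,-5,0,5): print(du,[ (v,*hsv[v,u+du].tolist()) for v in range(164,192,2)])
wc=cams.get_calibration("wrist");w=cams.get_image("wrist");h=cv2.cvtColor(w,cv2.COLOR_RGB2HSV)
q=proj(wc,[p,[.498,-.05,.088],[.555,-.052,.088],[.498,.12,.088]]);print("wrist: TCP, rail -y front, -y back, +y front",q.round(0).tolist())
rc=cv2.inRange(h,(9,150,60),(20,255,255))
for v in range(0,384,24): print(v,''.join('#' if rc[v,c] else '.' for c in range(0,512,8)))
```

```text
head expected top px at t3 (z.101): xfront/back [[289.3 161.3]
 [289.5 188. ]] seen rows ~159..187+ (108..180 in crop /2.667+120)
-10 [(164, 14, 122, 203), (166, 14, 124, 197), (168, 13, 123, 204), (170, 14, 122, 194), (172, 17, 109, 140), (174, 17, 108, 134), (176, 17, 110, 132), (178, 16, 122, 146), (180, 13, 139, 139), (182, 12, 141, 128), (184, 13, 139, 132), (186, 12, 125, 86), (188, 19, 170, 192), (190, 20, 106, 137)]
-5 [(164, 15, 82, 134), (166, 16, 82, 137), (168, 16, 82, 161), (170, 15, 89, 169), (172, 14, 97, 113), (174, 13, 123, 83), (176, 14, 132, 89), (178, 16, 147, 146), (180, 15, 148, 158), (182, 13, 139, 127), (184, 12, 141, 127), (186, 13, 136, 111), (188, 21, 163, 166), (190, 19, 141, 154)]
0 [(164, 16, 64, 84), (166, 17, 59, 87), (168, 16, 64, 76), (170, 15, 71, 65), (172, 13, 79, 61), (174, 13, 78, 62), (176, 12, 129, 109), (178, 16, 150, 167), (180, 16, 151, 171), (182, 13, 143, 130), (184, 12, 139, 128), (186, 13, 139, 123), (188, 13, 125, 86), (190, 19, 171, 188)]
5 [(164, 18, 62, 111), (166, 19, 59, 146), (168, 18, 59, 147), (170, 18, 59, 147), (172, 16, 61, 
[... 702 characters left out ...]
......#.#.
144 ................................................................
168 ................................................................
192 .......................................................#.#......
216 ................................................................
240 ................................................................
264 ................................................................
288 ................................................................
312 ................................................................
336 .......................................#...#.....#..............
360 ................................................................
```

Run:
```python
from h import *
cs=cams.get_calibration("scene")
a=cv2.imread("pics/scene0.png")[:,:,::-1];b=cams.get_image("scene")
d=np.abs(a.astype(int)-b).sum(2)
for v in range(160,200,2): print(v,''.join('#' if x>90 else('+' if x>45 else '.') for x in d[v,205:325]))
s=observe();p=np.array(s["position"])
print("rail pred scene px (top corners: -y front,-y back,+y back,+y front)",proj(cs,[[.498,-.05,.088],[.554,-.052,.088],[.5575,.128,.088],[.5,.128,.088]]).round(1).tolist())
for c in(230,236,255,262,270,280): print(c,[(v,*cv2.cvtColor(b,cv2.COLOR_RGB2HSV)[v,c].tolist()) for v in range(166,196,3)],)
```

```text
160 .................................##########++####..+++###########++++.................................++..........++....
162 .................................#####+#..+###+...............++#+++.................................+.................+
164 .................................####.##+.+###..................#++..................................+.................+
166 ++++++####+#++...................+++++##+#####...................++.....................................................
168 ################+................+++###+#####+..............................................................++..........
170 ##################++...+++.......+++++#+#####...............................................................+...+...++.+
172 #####################+.#########+++++.#+####+...............................................................+++++++++++.
174 ###################+..++#+########++++#++#+.................................................................++.++.++++++
176 #######++++#######...+.......######+..++........................................................
[... 2115 characters left out ...]
, 12, 139, 128), (190, 14, 125, 86), (193, 19, 141, 159)]
262 [(166, 14, 121, 206), (169, 14, 122, 203), (172, 14, 123, 204), (175, 14, 120, 200), (178, 13, 142, 133), (181, 15, 149, 161), (184, 16, 150, 167), (187, 12, 140, 133), (190, 13, 136, 107), (193, 21, 169, 192)]
270 [(166, 15, 92, 164), (169, 14, 121, 206), (172, 14, 123, 204), (175, 14, 122, 173), (178, 13, 137, 132), (181, 12, 141, 132), (184, 16, 149, 174), (187, 13, 143, 139), (190, 12, 141, 127), (193, 15, 141, 101)]
280 [(166, 14, 123, 195), (169, 19, 86, 160), (172, 83, 127, 147), (175, 83, 127, 148), (178, 81, 102, 112), (181, 12, 142, 140), (184, 15, 148, 160), (187, 16, 150, 173), (190, 13, 141, 134), (193, 13, 136, 116)]
```

>>> {"op": "step_arm", "data": {
  "steps": [
    [0, 0, -1.5, 0, 0, 0],
    [0, 0, -1.5, 0, 0, 0],
    [0, 0, -1.5, 0, 0, 0],
    [0, 0, 0, 0, 0, 0]
  ]
}}

```text
clock: 23.25
position: [0.5248, -0.0184, 0.0681]
ee_rot: [0.041, 2.823, -0.009]
force: [-0.4, 0.1, -0.6]
width: 0.008
gripper_force: 0.0
```

>>> {"op": "step_arm", "data": {
  "steps": [
    [0, 0, -1.5, 0, 0, 0],
    [0, 0, -1.5, 0, 0, 0],
    [0, 0, 0, 0, 0, 0]
  ]
}}

```text
clock: 23.5
position: [0.5249, -0.0182, 0.0652]
ee_rot: [0.041, 2.823, -0.009]
force: [0.1, 0.3, -0.1]
width: 0.004
gripper_force: 0.0
```

Run:
```python
from h import *
s=observe();p=np.array(s["position"]);z=R.from_rotvec(s["ee_rot"]).as_matrix()[:,2]
print(p,s["force"],s["width"])
cs=cams.get_calibration("scene");im=cams.get_image("scene").astype(int);a=cv2.imread("pics/scene0.png")[:,:,::-1].astype(int)
d=np.abs(a-im).sum(2)
for v in range(163,182): print(v,''.join('#' if x>90 else('+' if x>45 else '.') for x in d[v,225:270]), )
for k in(0,.01,.02,.03,.04): print(k,proj(cs,p-k*z).round(1),proj(cs,p-k*z+.0095*np.array([.95,0,.31])).round(1))
wc=cams.get_calibration("wrist");w=cams.get_image("wrist");T=np.array(wc["world_to_cam"]);print("wrist cam pos",-T[:3,:3].T@T[:3,3],"look",-T[2,:3])
h=cv2.cvtColor(w,cv2.COLOR_RGB2HSV)
print("wrist TCP px",proj(wc,[p,p-.03*z]).round(0).tolist())
for v in range(150,320,10): print(v,' '.join("%d/%d/%d"%tuple(h[v,c]) for c in range(120,420,25)))
```

```text
[ 0.52492765 -0.01824613  0.06521902] [ 0.05651982  0.25245574 -0.14493019] 0.004395161231269274
163 .............####++#+++#####+.........+++####
164 .............####.+#+.+###+................+#
165 .............####.##++####..................+
166 .............###++##.+####..................#
167 .............###+#+#+#####..................#
168 .............#++##########...................
169 .............+++#+#+######...................
170 ...+++.......+++++#######+...................
171 +++######+....+#++#+#####....................
172 ############++++++#.#####....................
173 #############+++++#+#####....................
174 ##++#+#######+++++#++###.....................
175 #+..+.++++####++++#+++++.....................
176 ++.......######+++#++++......................
177 .#.......+#######+#++........................
178 .+.......+#######++..........................
179 +............+#+.............................
180 .............................................
181 ............................+................
0 [[242.6 184. ]] [[242.1 185.6]]
0.01 [[242.8 181.4]
[... 1698 characters left out ...]
/215
260 16/49/151 15/59/78 8/43/47 14/103/37 23/93/33 13/62/74 8/74/38 11/112/50 11/128/50 10/127/58 12/135/177 13/132/179
270 17/39/227 6/25/52 15/67/46 0/26/39 162/34/38 16/135/113 14/65/43 16/77/43 10/114/49 11/94/54 13/135/149 13/135/172
280 17/30/77 10/28/55 20/29/53 20/34/45 0/21/49 18/141/123 12/25/51 20/44/52 9/27/65 13/51/60 12/84/67 11/64/88
290 12/36/107 17/32/55 4/37/55 165/11/47 20/15/52 17/133/134 167/32/55 173/20/51 20/31/49 10/67/57 5/68/68 10/55/112
300 7/37/89 6/22/58 175/28/54 10/15/52 15/11/46 17/134/131 173/19/55 20/29/53 11/38/53 17/43/53 2/63/65 10/83/92
310 114/70/87 173/20/51 173/20/51 15/20/52 0/5/51 17/138/122 168/31/41 15/36/43 30/36/49 0/21/48 13/97/79 16/99/183
```

The wrist and scene frames agree that the real fingertips end about 22 mm short of the reported TCP, so the fingers are still above the rail. I'll touch the rail top lightly to calibrate this.

>>> {"op": "step_arm", "data": {
  "steps": [
    [0, 0, -1.2, 0, 0, 0],
    [0, 0, -1.2, 0, 0, 0],
    [0, 0, 0, 0, 0, 0]
  ]
}}

```text
clock: 23.85
position: [0.525, -0.0183, 0.0629]
ee_rot: [0.041, 2.823, -0.009]
force: [1.2, -0.4, 0.0]
width: 0.002
gripper_force: 0.0
```

>>> {"op": "step_arm", "data": {
  "steps": [
    [0, 0, -1.2, 0, 0, 0],
    [0, 0, -1.2, 0, 0, 0],
    [0, 0, 0, 0, 0, 0]
  ]
}}

```text
clock: 24.1
position: [0.525, -0.0182, 0.0605]
ee_rot: [0.041, 2.823, -0.009]
force: [-0.7, 0.1, -0.3]
width: 0.009
gripper_force: 0.0
```

>>> {"op": "step_arm", "data": {
  "steps": [
    [0, 0, -1.2, 0, 0, 0],
    [0, 0, -1.2, 0, 0, 0],
    [0, 0, 0, 0, 0, 0]
  ]
}}

```text
clock: 24.35
position: [0.5253, -0.0182, 0.059]
ee_rot: [0.04, 2.821, -0.011]
force: [-9.4, -1.9, 19.8]
width: 0.002
gripper_force: 9.4
```

>>> {"op": "step_arm", "data": {
  "steps": [
    [0, 0, -1.2, 0, 0, 0],
    [0, 0, -1.2, 0, 0, 0],
    [0, 0, 0, 0, 0, 0]
  ]
}}

```text
clock: 24.6
position: [0.5256, -0.0183, 0.0583]
ee_rot: [0.039, 2.819, -0.014]
force: [-25.2, -3.9, 53.1]
width: 0.002
gripper_force: 26.5
```

Run:
```python
from h import *
s=observe();p=np.array(s["position"]);z=R.from_rotvec(s["ee_rot"]).as_matrix()[:,2]
print(p,s["force"])
cs=cams.get_calibration("scene");im=cams.get_image("scene").astype(int);a=cv2.imread("pics/scene0.png")[:,:,::-1].astype(int)
d=np.abs(a-im).sum(2)
for v in range(165,200): print(v,''.join('#' if x>90 else('+' if x>45 else '.') for x in d[v,225:300]), )
for k in(0,.01,.02,.03,.04): print(k,proj(cs,p-k*z).round(1))
rail()
```

```text
[ 0.52562718 -0.0182776   0.05825126] [-25.21087251  -3.93916386  53.11834316]
165 .............####.+#+.+####++...........+++##+++...........................
166 .............###+.+#++####+.................#+++...........................
167 .............###..+#.+####..................#++............................
168 .............###.++#+#####..................+#+............................
169 ++...........###+++#######...................#+............................
170 ##.+++.......+++++########.................................................
171 ##+####+#+....++#+#######+.................................................
172 ############++++++#+#####..................................................
173 #############+++++#+#####..................................................
174 ##++#+#######+++++#++####..................................................
175 ##..+.++++###+++++#++++++..................................................
176 ##.......#####++++#++++++..................................................
177 ##.......+#####+++#++++..................................
[... 1280 characters left out ...]
.............++++.
194 ......................................................................++++.
195 .......................................................................+++.
196 ..++.................................................................++.+++
197 ######++.............................................................++.+.+
198 ########..................................................................+
199 ########...................................................................
0 [[242.6 185.5]]
0.01 [[242.8 183. ]]
0.02 [[243.  180.3]]
0.03 [[243.3 177.7]]
0.04 [[243.5 175. ]]
rail area 605.0 jig corners mm [[-113.1, 72.8], [-109.4, -105.9], [-163.8, -106.7], [-167.6, 70.9]]
```

>>> {"op": "step_arm", "data": {
  "steps": [
    [0, 0, 8, 0, 0, 0],
    [0, 0, 15, 0, 0, 0],
    [1, -15, 5, 0, 0, 0],
    [1, -20, 0, 0, 0, 0],
    [1, -20, 0, 0, 0, 0],
    [2, -20, 0, 0, 0, 0],
    [2, 0, -10, 0, 0, 0],
    [0, 0, -15, 0, 0, 0],
    [0, 0, -12, 0, 0, 0],
    [0, 0, 0, 0, 0, 0]
  ]
}}

```text
clock: 25.53
position: [0.5308, -0.0934, 0.045]
ee_rot: [0.042, 2.825, -0.009]
force: [-1.2, -0.5, 0.7]
width: 0.001
gripper_force: 0.0
```

```bash
cat >> h.py <<'E'
O=np.array([.667,.0555,0]);J=R.from_euler('z',-1,degrees=True)
def tip(x,y,z,tilt,yaw=-1.):
    "go-to for the real finger tip (30 mm short of TCP) at jig x,y (mm), height z mm"
    a=np.radians(tilt);d=.03*np.array([np.sin(a),0,-np.cos(a)])
    tgt(O+J.apply(np.array([x,y,z])/1000+d),yaw,tilt)
    s=observe();t=np.array(s["position"])-.03*R.from_rotvec(s["ee_rot"]).as_matrix()[:,2]
    print("tip jig mm",(J.inv().apply(t-O)*1000).round(1))
E
python3 -c "
from h import *
tip(-143,-62,70,18)"
```

```text
t 25.53 pos [ 0.5308 -0.0934  0.045 ] F [-1.2 -0.5  0.7] w 0.001 q [0.78, 0.51, -0.9, 2.2, 1.0, 0.47, 0.68]
go mm [ 1.5 89.3 -3.5] rad [0.0014 0.0019 0.0122]
tip jig mm [-142.9 -151.1   73.5]
```

>>> {"op": "step_arm", "data": {
  "steps": [
    [0, 6, -3, 0, 0, 0],
    [0.1, 7, 0, 0, 0, 0],
    [0.1, 7, 0, 0, 0, 0],
    [0.1, 7, 0, 0, 0, 0],
    [0.1, 7, 0, 0, 0, 0],
    [0.1, 7, 0, 0, 0, 0],
    [0.1, 7, 0, 0, 0, 0],
    [0.1, 7, 0, 0, 0, 0],
    [0.1, 7, 0, 0, 0, 0],
    [0.1, 7, 0, 0, 0, 0],
    [0.1, 7, 0, 0, 0, 0],
    [0, 5, 0, 0, 0, 0],
    [0, 0, 0, 0, 0, 0]
  ]
}}

```text
clock: 26.62
position: [0.5331, -0.0102, 0.044]
ee_rot: [0.038, 2.822, -0.007]
force: [0.1, -0.4, 0.6]
width: 0.003
gripper_force: 0.1
```

```bash
python3 -c "
from h import *
tip(-143,-62,70,18)
rail()"
```

```text
t 26.62 pos [ 0.5331 -0.0102  0.044 ] F [ 0.1 -0.4  0.6] w 0.003 q [0.56, 0.49, -0.86, 2.22, 1.07, 0.49, 0.42]
go mm [-0.9  6.1 -2.5] rad [0.0007 0.0048 0.0097]
tip jig mm [-142.2  -68.    72.5]
rail area 838.5 jig corners mm [[-155.6, 130.9], [-100.2, 127.4], [-115.1, -52.0], [-170.2, -47.5]]
```

>>> {"op": "step_arm", "data": {
  "steps": [
    [0, -8, 0, 0, 0, 0],
    [0, -2, 15, 0, 0, 0],
    [0, 0, 20, 0, 0, 0],
    [-8, 10, 10, 0, 0, 0],
    [-10, 14, 0, 0, 0, 0],
    [-10, 14, 0, 0, 0, 0],
    [-10, 14, 0, 0, 0, 0],
    [-10, 14, 0, 0, 0, 0],
    [-10, 14, 0, 0, 0, 0],
    [-8, 14, 0, 0, 0, 0],
    [0, 12, 0, 0, 0, 0],
    [0, 12, 0, 0, 0, 0],
    [0, 0, 0, 0, 0, 0]
  ],
  "gripper": 1
}}

```text
clock: 27.75
position: [0.4672, 0.0977, 0.0892]
ee_rot: [0.038, 2.822, -0.006]
force: [-0.1, 0.2, -0.2]
width: 0.898
gripper_force: 0.0
```

```bash
python3 -c "
from h import *
tip(-205,40,70,20)
rail()"
```

```text
t 27.75 pos [0.4672 0.0977 0.0892] F [-0.1  0.2 -0.2] w 0.898 q [0.4, 0.34, -0.99, 2.28, 0.91, 0.58, 0.26]
go mm [  5.8   1.2 -47.4] rad [-0.0006 -0.0298  0.0093]
tip jig mm [-209.9   38.8  117.7]
rail area 1414.5 jig corners mm [[-155.8, 131.2], [-99.6, 127.6], [-115.1, -54.7], [-171.0, -50.0]]
```

>>> {"op": "step_arm", "data": {
  "steps": [
    [0, 0, -14, 0, 0, 0],
    [0, 0, -14, 0, 0, 0],
    [0, 0, -12, 0, 0, 0.005],
    [0, 0, -6, 0, 0, 0.004],
    [6, 0, 0, 0, -0.01, 0],
    [8, -0.1, 0, 0, -0.01, 0],
    [8, -0.1, 0, 0, -0.01, 0],
    [8, -0.1, 0, 0, -0.01, 0],
    [8, -0.1, 0, 0, -0.01, 0],
    [8, -0.1, 0, 0, -0.01, 0],
    [8, -0.1, 0, 0, -0.01, 0],
    [8, -0.1, 0, 0, -0.01, 0],
    [8, -0.1, 0, 0, -0.01, 0],
    [8, -0.1, 0, 0, -0.01, 0],
    [8, -0.1, 0, 0, -0.01, 0],
    [8, -0.1, 0, 0, 0, 0],
    [8, -0.1, 0, 0, 0, 0],
    [0, 0, 0, 0, 0, 0]
  ]
}}

```text
clock: 29.3
position: [0.5712, 0.0945, 0.0432]
ee_rot: [0.03, 2.712, -0.005]
force: [-0.3, 0.7, 0.1]
width: 0.997
gripper_force: 0.0
```

```bash
python3 -c "
from h import *
tip(-66,39,70,25)
rail(box=(160,140,310,236))"
```

```text
t 29.3 pos [0.5712 0.0945 0.0432] F [-0.3  0.7  0.1] w 0.997 q [0.23, 0.5, -0.76, 2.22, 1.38, 0.52, -0.09]
go mm [43.2  0.9 -0.4] rad [-0.0012 -0.0065  0.0041]
tip jig mm [-109.    37.3   70.5]
rail area 1623.0 jig corners mm [[-96.0, 164.7], [-21.7, 165.1], [-26.9, -91.9], [-101.0, -90.2]]
```

>>> {"op": "step_arm", "data": {
  "steps": [
    [6, -0.1, 0, 0, 0, 0],
    [6, -0.1, 0, 0, 0, 0],
    [6, -0.1, 0, 0, 0, 0],
    [6, -0.1, 0, 0, 0, 0],
    [6, -0.1, 0, 0, 0, 0],
    [4, -0.1, 0, 0, 0, 0],
    [2, 0, 0, 0, 0, 0],
    [0, 0, 0, 0, 0, 0]
  ]
}}

```text
clock: 30.02
position: [0.6057, 0.0939, 0.043]
ee_rot: [0.028, 2.712, -0.005]
force: [0.0, -0.4, -0.5]
width: 0.999
gripper_force: 0.0
```

>>> {"op": "step_arm", "data": {
  "steps": [
    [1.5, 0, 0, 0, 0, 0],
    [1.5, 0, 0, 0, 0, 0],
    [1.5, 0, 0, 0, 0, 0],
    [0, 0, 0, 0, 0, 0]
  ]
}}

```text
clock: 30.35
position: [0.6097, 0.094, 0.043]
ee_rot: [0.028, 2.713, -0.005]
force: [-1.0, -0.2, -0.1]
width: 1.001
gripper_force: 0.6
```

```bash
python3 -c "
from h import *
tip(-66,39,70,25)
im=rail(box=(160,150,310,236))
cal=cams.get_calibration('top');h=cv2.cvtColor(im,cv2.COLOR_RGB2HSV)
for X,Y in((-28,50),):
    for x in range(-75,5,5):
        P=O+J.apply(np.array([x,y:=-25,88])/1000); u,v=proj(cal,P)[0].round().astype(int);P2=O+J.apply(np.array([x,110,88])/1000);u2,v2=proj(cal,P2)[0].round().astype(int);print(x,h[v,u],h[v2,u2])
"
```

```text
t 30.35 pos [0.6097 0.094  0.043 ] F [-1.  -0.2 -0.1] w 1.001 q [0.24, 0.55, -0.76, 2.13, 1.32, 0.54, 0.02]
go mm [ 4.6  1.4 -0.2] rad [-0.0007 -0.0075  0.0029]
tip jig mm [-70.4  37.5  70.2]
rail area 496.0 jig corners mm [[-23.6, 165.6], [-1.1, -89.1], [-43.4, -92.6], [-65.8, 161.0]]
-75 [15 13 39] [60 11 24]
-70 [30 28 36] [30 20 26]
-65 [ 0 13 38] [10 22 35]
-60 [60 14 36] [13 83 43]
-55 [ 12 115  62] [ 12 141  78]
-50 [ 13 155  89] [ 13 168 120]
-45 [ 12 159  90] [ 13 171 122]
-40 [ 17 175 105] [ 16 177 144]
-35 [ 20 188 125] [ 17 183 159]
-30 [ 22 215 170] [ 21 215 153]
-25 [ 19 141 137] [ 20 168 173]
-20 [ 16  97 116] [ 16 118 155]
-15 [ 17 101 114] [ 15 121 152]
-10 [ 16  91 104] [ 15 115 146]
-5 [18 82 96] [ 16 103 121]
0 [ 17  87 100] [ 16 104 118]
```

Nearly there. I'll continue in small steps until the fence pushes back.

>>> {"op": "step_arm", "data": {
  "steps": [
    [1, 0, 0, 0, 0, 0],
    [1, 0, 0, 0, 0, 0],
    [1, 0, 0, 0, 0, 0],
    [0, 0, 0, 0, 0, 0]
  ]
}}

```text
clock: 30.73
position: [0.6127, 0.0941, 0.0429]
ee_rot: [0.028, 2.713, -0.005]
force: [-1.9, 0.9, 0.2]
width: 0.998
gripper_force: 0.8
```

>>> {"op": "step_arm", "data": {
  "steps": [
    [1, 0, 0, 0, 0, 0],
    [1, 0, 0, 0, 0, 0],
    [1, 0, 0, 0, 0, 0],
    [0, 0, 0, 0, 0, 0]
  ]
}}

```text
clock: 31.07
position: [0.6139, 0.0944, 0.0424]
ee_rot: [0.027, 2.715, -0.005]
force: [-12.0, -0.1, 8.0]
width: 1.002
gripper_force: 5.9
```

>>> {"op": "step_arm", "data": {
  "steps": [
    [-6, 0, 0, 0, 0, 0],
    [-15, 0, 2, 0, 0, 0],
    [-14, -6, 0, 0, -0.015, 0],
    [0, -13, 0, 0, -0.015, 0],
    [0, -13, 0, 0, -0.015, 0],
    [0, -13, 0, 0, -0.015, 0],
    [0, -13, 0, 0, -0.015, 0],
    [0, -13, 0, 0, -0.015, 0],
    [0, -13, 0, 0, -0.015, 0],
    [0, -13, 0, 0, -0.015, 0],
    [0, -13, 0, 0, -0.015, 0],
    [0, -13, 0, 0, -0.015, 0],
    [0, 0, 0, 0, 0, 0]
  ],
  "gripper": 0
}}

```text
clock: 32.15
position: [0.58, -0.0322, 0.0444]
ee_rot: [0.031, 2.563, -0.006]
force: [-0.6, 0.1, -1.2]
width: 0.106
gripper_force: 0.0
```

```bash
python3 -c "
from h import *
tip(-42,-88,72,35)
im=rail(box=(160,150,310,236))
cal=cams.get_calibration('top');h=cv2.cvtColor(im,cv2.COLOR_RGB2HSV)
for y in list(range(-65,-35,3))+list(range(115,150,3)):
    u,v=proj(cal,O+J.apply(np.array([-50,y,88])/1000))[0].round().astype(int);print(y,h[v,u])
for x in range(-75,-40,3): print(x,[h[tuple(proj(cal,O+J.apply(np.array([x,y,88])/1000))[0].round().astype(int)[::-1])].tolist() for y in(-30,30,110)])
"
```

```text
t 32.15 pos [ 0.58   -0.0322  0.0444] F [-0.6  0.1 -1.2] w 0.106 q [0.55, 0.51, -0.78, 2.36, 2.06, 0.45, -0.49]
go mm [60.7  0.1  3.1] rad [-0.0031 -0.0322  0.0063]
tip jig mm [-101.8  -89.2   69.5]
rail area 425.0 jig corners mm [[-22.6, 165.2], [-16.1, -156.8], [-66.4, -157.3], [-73.0, 162.9]]
-65 [ 17 129 123]
-62 [ 18 132 122]
-59 [ 17 129 123]
-56 [ 18 130 124]
-53 [ 18 132 122]
-50 [ 18 134 118]
-47 [ 16 143 107]
-44 [ 15 151  93]
-41 [ 14 169  83]
-38 [ 13 172  83]
115 [ 13 171 130]
118 [ 13 175 130]
121 [ 13 173 130]
124 [ 14 174 129]
127 [ 13 174 129]
130 [ 14 167 127]
133 [ 16 154 111]
136 [ 15 143  91]
139 [  9 161  81]
142 [  3 222 131]
145 [  2 214 142]
148 [  2 221 144]
-75 [[18, 134, 162], [20, 125, 165], [20, 125, 174]]
-72 [[18, 130, 151], [20, 124, 168], [20, 122, 173]]
-69 [[18, 130, 133], [20, 126, 152], [20, 126, 166]]
-66 [[18, 133, 117], [18, 131, 111], [19, 126, 154]]
-63 [[18, 131, 105], [18, 134, 99], [18, 128, 134]]
-60 [[17, 132, 87], [16, 134, 84], [16, 151, 88]]
-57 [[14, 159, 77], [14, 152, 77], [13, 169, 101]]
-54 [[13, 164, 84], [14, 171, 82], [13, 168, 123]]
-51 [[14, 168, 82], [14, 178, 83], [13, 166, 129]]
-48 [[13, 155, 84], [13, 168, 85], [13, 171, 130]]
-45 [[13, 162, 85], [13, 167, 87], [13, 170, 135]]
-42 [[13, 161, 87], [14, 163, 86], [14, 169, 133]]
```

>>> {"op": "step_arm", "data": {
  "steps": [
    [10, 0, 1, 0, -0.01, 0],
    [10, 0, 1, 0, -0.01, 0],
    [10, 0, 1, 0, -0.01, 0],
    [10, 0, 0, 0, 0, 0.003],
    [10, 0, 0, 0, 0, 0.003],
    [7, 0, 0, 0, 0, 0],
    [3, 0, 0, 0, 0, 0],
    [0, 0, 0, 0, 0, 0]
  ]
}}

```text
clock: 32.87
position: [0.6416, -0.0287, 0.0481]
ee_rot: [0.019, 2.532, 0.0]
force: [0.5, -0.5, 0.8]
width: 0.003
gripper_force: 0.0
```

>>> {"op": "step_arm", "data": {
  "steps": [
    [0, 4, 0, 0, 0, 0],
    [0, 4, 0, 0, 0, 0],
    [0, 4, 0, 0, 0, 0],
    [0, 4, 0, 0, 0, 0],
    [0, 3, 0, 0, 0, 0],
    [0, 2, 0, 0, 0, 0],
    [0, 0, 0, 0, 0, 0]
  ]
}}

```text
clock: 33.45
position: [0.6405, -0.0077, 0.0479]
ee_rot: [0.019, 2.533, -0.0]
force: [0.9, -0.2, 0.2]
width: 0.006
gripper_force: 0.1
```

```bash
python3 -c "
from h import *
tip(-42,-60,72,35)"
```

```text
t 33.45 pos [ 0.6405 -0.0077  0.0479] F [ 0.9 -0.2  0.2] w 0.006 q [0.46, 0.56, -0.74, 2.25, 2.0, 0.46, -0.43]
go mm [ 0.7  3.7 -0.5] rad [-0.004  -0.0021 -0.0037]
tip jig mm [-42.6 -63.9  72.5]
```

>>> {"op": "step_arm", "data": {
  "steps": [
    [0, 1, 0, 0, 0, 0],
    [0, 1, 0, 0, 0, 0],
    [0, 1, 0, 0, 0, 0],
    [0, 1, 0, 0, 0, 0],
    [0, 0, 0, 0, 0, 0]
  ]
}}

```text
clock: 33.87
position: [0.6406, -0.0042, 0.0479]
ee_rot: [0.02, 2.533, -0.001]
force: [-0.3, -2.3, -0.0]
width: 0.004
gripper_force: 0.9
```

>>> {"op": "step_arm", "data": {
  "steps": [
    [0, 1, 0, 0, 0, 0],
    [0, 1, 0, 0, 0, 0],
    [0, 1, 0, 0, 0, 0],
    [0, 0, 0, 0, 0, 0]
  ]
}}

```text
clock: 34.2
position: [0.6406, -0.0006, 0.0479]
ee_rot: [0.019, 2.533, 0.0]
force: [-0.8, -1.4, -0.0]
width: 0.004
gripper_force: 0.6
```

>>> {"op": "step_arm", "data": {
  "steps": [
    [0, 1, 0, 0, 0, 0],
    [0, 1, 0, 0, 0, 0],
    [0, 1, 0, 0, 0, 0],
    [0, 0, 0, 0, 0, 0]
  ]
}}

```text
clock: 34.53
position: [0.6406, -0.0006, 0.0479]
ee_rot: [0.023, 2.532, -0.005]
force: [-2.8, -8.5, 4.2]
width: 0.003
gripper_force: 4.2
```

>>> {"op": "step_arm", "data": {
  "steps": [
    [0, -6, 0, 0, 0, 0],
    [-6, -6, 0, 0, 0, 0],
    [-14, 0, 0, 0, 0, 0],
    [-14, 0, 0, 0, 0, 0],
    [-14, 3, 0, 0, 0.015, 0],
    [-6, 13, 0, 0, 0.015, 0],
    [0, 15, 0, 0, 0.015, 0],
    [0, 15, 0, 0, 0.015, 0],
    [0, 15, 0, 0, 0.015, 0],
    [0, 15, 0, 0, 0.015, 0],
    [0, 15, 0, 0, 0.015, 0],
    [0, 13, -1, 0, 0.015, 0],
    [0, 10, -1, 0, 0.015, 0],
    [0, 4, -1, 0, 0.015, 0],
    [0, 0, 0, 0, 0, 0]
  ],
  "gripper": 1
}}

```text
clock: 35.78
position: [0.5868, 0.1101, 0.0453]
ee_rot: [0.017, 2.683, 0.002]
force: [0.5, -0.2, 0.3]
width: 0.993
gripper_force: 0.0
```

```bash
cat > chk.py <<'E'
from h import *
cal=cams.get_calibration('top');h=cv2.cvtColor(cams.get_image('top'),cv2.COLOR_RGB2HSV)
S=lambda x,y:h[tuple(proj(cal,O+J.apply(np.array([x,y,88])/1000))[0].round().astype(int)[::-1])].tolist()
for y in list(range(-50,-30,3))+list(range(127,148,3)): print(y,S(-50,y))
for x in range(-68,-46,2): print(x,[S(x,y) for y in(-30,0,60,110,130)])
E
python3 -c "
from h import *
tip(-66,45,70,27)";python3 chk.py
```

```text
t 35.78 pos [0.5868 0.1101 0.0453] F [ 0.5 -0.2  0.3] w 0.993 q [0.18, 0.51, -0.74, 2.21, 1.44, 0.52, -0.15]
go mm [28.6 -8.7 -2. ] rad [-0.0041 -0.0122 -0.0057]
tip jig mm [-94.4  53.   72.2]
-50 [18, 129, 128]
-47 [17, 130, 129]
-44 [18, 127, 130]
-41 [17, 139, 112]
-38 [15, 150, 97]
-35 [13, 159, 90]
-32 [14, 163, 89]
127 [13, 173, 136]
130 [14, 176, 132]
133 [14, 170, 132]
136 [14, 167, 131]
139 [12, 176, 133]
142 [4, 198, 139]
145 [2, 224, 146]
-68 [[19, 128, 147], [19, 128, 134], [18, 131, 163], [18, 134, 160], [17, 129, 121]]
-66 [[18, 131, 125], [19, 128, 134], [17, 129, 140], [18, 127, 144], [17, 129, 121]]
-64 [[17, 126, 111], [18, 132, 116], [17, 125, 106], [18, 133, 119], [17, 124, 97]]
-62 [[17, 133, 90], [17, 128, 100], [17, 125, 106], [17, 133, 92], [18, 134, 84]]
-60 [[17, 133, 90], [16, 139, 75], [17, 127, 76], [14, 146, 82], [15, 137, 80]]
-58 [[15, 154, 76], [16, 139, 75], [15, 165, 68], [15, 145, 81], [15, 137, 80]]
-56 [[14, 160, 83], [15, 173, 75], [13, 158, 79], [14, 168, 106], [14, 161, 98]]
-54 [[14, 173, 87], [14, 173, 84], [13, 158, 79], [13, 169, 130], [14, 169, 122]]
-52 [[14, 173, 87], [13, 161, 90], [13, 176, 84], [14, 173, 134], [14, 176, 132]]
-50 [[13, 165, 88], [13, 161, 90], [13, 158, 89], [14, 173, 134], [14, 176, 132]]
-48 [[14, 168, 88], [12, 162, 88], [13, 164, 92], [14, 175, 137], [13, 173, 136]]
```

>>> {"op": "step_arm", "data": {
  "steps": [
    [5, -1, -0.5, 0, 0, 0],
    [5, -1, -0.5, 0, 0, 0],
    [5, 0, 0, 0, 0, 0],
    [5, 0, 0, 0, 0, 0],
    [3, 0, 0, 0, 0, 0],
    [2, 0, 0, 0, 0, 0],
    [0, 0, 0, 0, 0, 0]
  ]
}}

```text
clock: 36.42
position: [0.6121, 0.1059, 0.0439]
ee_rot: [0.021, 2.683, -0.002]
force: [0.3, -0.8, -0.1]
width: 0.998
gripper_force: 0.0
```

>>> {"op": "step_arm", "data": {
  "steps": [
    [1, 0, 0, 0, 0, 0],
    [1, 0, 0, 0, 0, 0],
    [1, 0, 0, 0, 0, 0],
    [0, 0, 0, 0, 0, 0]
  ]
}}

```text
clock: 36.75
position: [0.6142, 0.106, 0.0437]
ee_rot: [0.02, 2.683, -0.002]
force: [-0.9, 0.0, 0.9]
width: 1.003
gripper_force: 0.9
```

>>> {"op": "step_arm", "data": {
  "steps": [
    [1, 0, 0, 0, 0, 0],
    [1, 0, 0, 0, 0, 0],
    [0.5, 0, 0, 0, 0, 0],
    [0, 0, 0, 0, 0, 0]
  ]
}}

```text
clock: 37.08
position: [0.6151, 0.106, 0.0433]
ee_rot: [0.019, 2.685, -0.002]
force: [-11.2, -0.6, 8.5]
width: 0.998
gripper_force: 5.9
```

>>> {"op": "step_arm", "data": {
  "steps": [
    [-3, 0, 0, 0, 0, 0],
    [-8, 0, 0, 0, 0, 0],
    [-14, 0, 2, 0, 0, 0],
    [-14, 0, 5, 0, 0, 0],
    [-14, 0, 12, 0, 0, 0],
    [-14, 0, 20, 0, 0, 0],
    [-14, 0, 25, 0, 0, 0],
    [-14, 0, 30, 0, 0, 0],
    [-14, 0, 30, 0, 0, 0],
    [-14, 5, 30, 0, 0, 0],
    [-10, 20, 15, 0, 0, 0],
    [0, 25, 0, 0, 0, 0],
    [0, 25, 0, 0, 0, 0],
    [0, 0, 0, 0, 0, 0],
    [0, 0, 0, 0, 0, 0]
  ]
}}

```text
clock: 38.33
position: [0.4837, 0.1827, 0.213]
ee_rot: [0.015, 2.682, -0.0]
force: [0.5, -0.2, -0.3]
width: 1.001
gripper_force: 0.0
```

```bash
python3 chk.py
python3 - <<'E'
from h import *
print(observe()["position"],observe()["force"])
cal=cams.get_calibration("top");im=cams.get_image("top");a=cv2.imread("pics/top0.png")[:,:,::-1]
c=[x for x in blobs(im,(65,80,30),(88,255,160)) if cv2.boundingRect(x)[0]>370 and cv2.boundingRect(x)[1]>180]
for x in c: print("green",cv2.contourArea(x),onz(cal,np.array(cv2.minAreaRect(x)[0]),.036).round(3))
m=(np.abs(im.astype(int)-a).sum(2)>90).astype(np.uint8);m=cv2.morphologyEx(m,cv2.MORPH_OPEN,np.ones((3,3)))
n,_,st,ce=cv2.connectedComponentsWithStats(m)
print("changed regions",[s.tolist() for s in st[1:] if s[4]>15])
h=cv2.cvtColor(im,cv2.COLOR_RGB2HSV)
mb=cv2.inRange(h,(8,100,25),(18,200,140));mw=cv2.inRange(h,(0,0,90),(30,75,255))
for nm,q in(("brown in trough",mb),("white",mw)):
    q=q.copy();q[:,:285]=0;q[:,340:]=0;q[:158]=0;q[222:]=0
    n,_,st,ce=cv2.connectedComponentsWithStats(q);print(nm,[s.tolist() for s in st[1:] if s[4]>10])
print("bed edge px z60, y-140",proj(cal,[O+J.apply([x,-.14,.06]) for x in(-.06,0)]).round(1).tolist())
E
```

```text
-50 [18, 133, 121]
-47 [18, 130, 120]
-44 [18, 128, 120]
-41 [16, 138, 105]
-38 [15, 153, 90]
-35 [14, 165, 82]
-32 [13, 166, 83]
127 [13, 177, 125]
130 [13, 175, 125]
133 [14, 174, 123]
136 [14, 176, 122]
139 [12, 175, 125]
142 [5, 212, 129]
145 [2, 224, 138]
-68 [[19, 129, 138], [19, 126, 127], [19, 125, 167], [20, 125, 163], [19, 127, 130]]
-66 [[18, 128, 118], [19, 126, 127], [19, 126, 148], [19, 127, 151], [19, 127, 130]]
-64 [[17, 131, 103], [18, 131, 109], [18, 134, 118], [19, 130, 131], [17, 130, 114]]
-62 [[16, 126, 85], [17, 127, 94], [18, 134, 118], [19, 135, 104], [18, 131, 99]]
-60 [[16, 126, 85], [15, 149, 72], [16, 133, 86], [16, 144, 87], [16, 136, 86]]
-58 [[14, 140, 73], [15, 149, 72], [14, 143, 73], [15, 150, 85], [16, 136, 86]]
-56 [[14, 166, 77], [14, 160, 70], [14, 163, 75], [14, 169, 101], [13, 164, 95]]
-54 [[14, 173, 81], [14, 161, 81], [14, 163, 75], [14, 179, 120], [14, 175, 115]]
-52 [[14, 173, 81], [13, 162, 82], [12, 163, 80], [14, 174, 126], [13, 175, 125]]
-50 [[14, 175, 80], [13, 162, 82], [14, 172, 83], [14, 174, 126], [13, 175, 125]]
-48 [[12, 157, 
[... 717 characters left out ...]
, [193, 334, 204, 50, 4537], [420, 336, 5, 4, 17], [448, 338, 13, 13, 71], [184, 340, 8, 6, 40], [190, 347, 6, 4, 23], [457, 346, 4, 6, 21], [462, 347, 9, 7, 47], [440, 352, 7, 3, 21], [431, 355, 6, 5, 24], [444, 356, 9, 8, 43], [469, 356, 5, 6, 24], [202, 359, 5, 6, 23], [439, 361, 5, 5, 22], [481, 364, 20, 11, 120], [436, 367, 13, 7, 54], [451, 366, 12, 6, 39], [466, 366, 12, 5, 48], [500, 370, 12, 14, 83], [458, 373, 7, 10, 61], [494, 375, 6, 3, 18], [493, 380, 5, 4, 18]]
brown in trough [[339, 162, 1, 37, 37], [285, 169, 14, 22, 202], [338, 200, 2, 22, 23], [288, 211, 2, 8, 11], [289, 221, 12, 1, 12]]
white [[301, 169, 12, 23, 233]]
bed edge px z60, y-140 [[289.6, 184.1], [289.9, 162.0]]
```

```bash
python3 -c "
from cell import job
print(job.sign_off())"
```

```text
the job is handed in; nothing more can be done
None
```

I handed the job in at about 38 s of the 72 s: the offcuts are in the trough (the dark one only inferred, under the white), the push block stands where it started, and the rail is seated against fence and end stop, with pushes of about 11 N and 8 N, and let go.

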